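# Free the jammed pipe stubs, stand them on the purge plate and plug them

## Robot

A 6-joint arm with a two-finger parallel gripper is mounted at the origin on the work surface. World frame = base frame: x ahead of the robot, y to its left, z up, the work surface at z = 0. Lengths are in mm, angles in rad, forces in N, time in s.
With the tool pointing down it reaches from about 350 to 975 mm from the base axis. Payload 17.4 kg.
Tool frame: the origin (TCP) lies midway between the tips of the shut fingers; the grasp point (between the pads) lies grip_depth behind it (grip_depth is the distance from the TCP to the grasp point, in mm); z points along the fingers, y is the line along which they close (so a half turn about z gives the same grasp; the last joint's range is limited). The gripper opens to 85 mm and grips with 20 to 120 N. Pads are 22 mm wide; open, the fingers measure 114 mm over their backs; the gripper's body (76 mm by 85 mm) begins 54 mm behind the grasp point. The pads swing forward as they close: fully open they stand 13 mm farther back than shut.
Start: joints at [-1.381, 0.116, 1.442, -0, 1.584, -0.038], TCP at [152.428, -657.57, 231.303] pointing down, gripper open.
Joint ranges: [-2.83, 2.83], [-0.83, 2.19], [0.07, 2.5], [-1.14, 4.28], [0.01, 3], [-2.97, 2.97]. Speed limits (rad/s): [1.89, 1.89, 2.22, 3.14, 3.14, 3.14].

## Interface

Orientations are given as [roll, pitch, yaw] about the fixed x, y, z axes, in that order (R = Rz(yaw) Ry(pitch) Rx(roll)).
In Python, from workcell import state, snapshot, hand_in, grip_depth gives the robot as it stands. The module is installed in compiled form; this text tells all that it offers.
- The arm moves only by the tool apply_moves, never from a script. Its argument "deltas" is a list of rows, each an object with "linear": the shift along the tool's x, y, z scaled (see below), a list of three; "delta_rot": the turn, a rotation vector about the tool's x, y, z scaled (see below), a list of three. A call has 1 to 8 rows; each row shifts and turns the commanded pose from where the row before left it, along the tool's axes as they then stand; what a row does not reach is not made up. The controller multiplies each number of a shift by 0.12 m and each number of a turn by 120 degrees. A row lasts 1/12 s, in which the tool goes at most 41.7 mm and 7.16 degrees, less where a joint would pass 70% of its speed; a pose out of reach is approached as far as the arm can. A call with a number of a shift or a turn outside -1 to 1 is refused whole. A call with a gripper value outside its range is refused whole. "grip" is the closure, from 0 (fully open) to 1 (shut), set as the call begins (left out, the last holds). The fingers move at their own pace and stop on an object; "grip_force" is the grip in N (left out, the last holds). Time passes only in rows, so rows that do not move let the fingers close. It gives the time, the measured TCP pose, the force, the opening and the grip force at its end, in the units of the state.
- state(): the state, without advancing time (a new reading comes with each control period).
- snapshot(name): name is "scene" or "top" or "wrist"; returns a dict with "frame" (400x640x3 uint8, blue, green, red), "range_z" (400x640 float32, mm along the optical axis (not along the pixel's ray), 0 where there is no reading), "intrinsics" (3x3 intrinsics, pixels), "position" and "attitude" of the camera in the world. Camera axes: x right, y up, looking along -z (the intrinsics and any distortion apply to the point x, -y, -z); pixel columns grow to the right and rows downward; lengths in mm; the calibration is good to about 2 mm. A picture is of the moment at which its call begins.
- hand_in(): hands the job in; it is judged then, once.
The state is a dict: "clock": time; "joint_pos": joint angles; "qvel": joint speeds; "effort": joint torques, N m; "position": TCP position; "ee_rot": TCP orientation; "contact_force": force on the tool from outside, world axes, zero at the start; "wrist_torque": the same for the moment, N m; "gripper_width": finger opening in mm; "finger_force": force on a finger pad.
Only numpy, scipy, OpenCV 4.12 (cv2) and the standard library are available. Lean on these libraries where they do the work, as an engineer would, in place of code of your own. Each camera call takes 0.05 s, during which the arm holds its last target. There are 200 camera calls.

## Task

Get the pipe stubs that are jammed in the corners of the parts bin out of it and stand each one upright on the purge plate, flange down, with the whole flange on the plate. Then stop the open mouth of every stub with one of the tapered plugs, straight and lodged in the mouth. Leave the offcut, the oil can and the pliers where they are.

Things in the scene. Friction and masses are not known exactly. Their poses are not given: they have to be found in the camera images.
- bin: Fixed grey sheet-steel parts bin, open on top: 210 x 340 mm inside (its x by y), walls 3 mm, floor 4 mm, 73 mm high. Origin: centre of its underside; z up. At both short ends (y = -170 and +170) a 3 mm lip reaches 16 mm inward, its underside 65.5 mm above the bin floor; a stub's flange caught under it blocks lifting, but drawn 12 mm or more level, the way the stub leans, it comes clear.
- plate: Purge plate, fixed to the bench: flat aluminium plate, 250 mm along its x by 260 mm along its y, 8 mm thick, with a small brass gas inlet on its -x edge. Origin: centre of its underside, on the bench; its top is at z = +8 mm.
- stub1: Steel pipe stub, 0.4 kg, one of 3 or 4 alike: tube 60 mm outside, 50 mm bore, on a closed flange 84 mm wide and 8 mm thick; 130 mm tall. Origin: centre of the flange's underside; z along the tube to the open mouth (z = 130). Starts in the bin's +x +y corner, slanting 47 degrees, mouth up and towards the bin's middle along y, flange rim jammed under the end lip, tube top above the walls.
- stub2: Steel pipe stub, 0.4 kg, one of 3 or 4 alike: tube 60 mm outside, 50 mm bore, on a closed flange 84 mm wide and 8 mm thick; 130 mm tall. Origin: centre of the flange's underside; z along the tube to the open mouth (z = 130). Starts in the bin's -x +y corner, slanting 47 degrees, mouth up and towards the bin's middle along y, flange rim jammed under the end lip, tube top above the walls.
- stub3: Steel pipe stub, 0.4 kg, one of 3 or 4 alike: tube 60 mm outside, 50 mm bore, on a closed flange 84 mm wide and 8 mm thick; 130 mm tall. Origin: centre of the flange's underside; z along the tube to the open mouth (z = 130). Starts in the bin's +x -y corner, slanting 47 degrees, mouth up and towards the bin's middle along y, flange rim jammed under the end lip, tube top above the walls.
- stub4: Steel pipe stub, 0.4 kg, one of 3 or 4 alike: tube 60 mm outside, 50 mm bore, on a closed flange 84 mm wide and 8 mm thick; 130 mm tall. Origin: centre of the flange's underside; z along the tube to the open mouth (z = 130). Starts in the bin's -x -y corner, slanting 47 degrees, mouth up and towards the bin's middle along y, flange rim jammed under the end lip, tube top above the walls.
- plug1: Tapered rigid rubber plug, 0.12 kg, one of four alike, any fits any stub: 42 mm wide at the bottom, 56 mm at 40 mm up; above that an aluminium knob 30 mm wide, 36 mm tall (76 mm in all). Origin: centre of its underside (narrow end), z towards the knob. Stands on the bench between bin and plate. In a stub it lodges about 24 mm deep, its origin about 106 mm above the stub's origin.
- plug2: Tapered rigid rubber plug, 0.12 kg, one of four alike, any fits any stub: 42 mm wide at the bottom, 56 mm at 40 mm up; above that an aluminium knob 30 mm wide, 36 mm tall (76 mm in all). Origin: centre of its underside (narrow end), z towards the knob. Stands on the bench between bin and plate. In a stub it lodges about 24 mm deep, its origin about 106 mm above the stub's origin.
- plug3: Tapered rigid rubber plug, 0.12 kg, one of four alike, any fits any stub: 42 mm wide at the bottom, 56 mm at 40 mm up; above that an aluminium knob 30 mm wide, 36 mm tall (76 mm in all). Origin: centre of its underside (narrow end), z towards the knob. Stands on the bench between bin and plate. In a stub it lodges about 24 mm deep, its origin about 106 mm above the stub's origin.
- plug4: Tapered rigid rubber plug, 0.12 kg, one of four alike, any fits any stub: 42 mm wide at the bottom, 56 mm at 40 mm up; above that an aluminium knob 30 mm wide, 36 mm tall (76 mm in all). Origin: centre of its underside (narrow end), z towards the knob. Stands on the bench between bin and plate. In a stub it lodges about 24 mm deep, its origin about 106 mm above the stub's origin.
- offcut: Bystander: 110 mm offcut of 60 mm square steel tube lying on the bench. Origin: centre of its underside.
- oilcan: Bystander: small red oil can, 32 x 56 x 130 mm, standing on the bench. Origin: centre of its underside.
- pliers: Bystander: steel locking pliers, about 170 mm long and 14 mm thick, lying on the bench. Origin: on the bench under their middle.
Mind the look-alikes: they are no part of the job. What is shaped like the stub1 but green or yellow is not meant.

How it is judged:
By the outcome, as a careful person would: the job done as asked, in the order asked, and still so for the second after the job is handed in, with the robot touching nothing.
Of stub1, stub2, stub3, stub4 only 3 to 4 are there at a start; the rules pass over those that are not, and their reading is None.
At some moment in a run one of plug1, plug2, plug3, plug4 may be knocked a few centimetres aside while the robot is not near it.
It also fails if it takes over 210 s, if anything falls off the work surface, if the arm or the gripper's body presses on something with over 40 N, if the wrist force passes 120 N, or if a joint passes its speed limit or range.

## Working session

There is one attempt and no reset: what is moved stays moved. The work goes in short steps, Python scripts to look and compute and a tool call to move; the robot and the scene stay as the last step left them, time stands still between calls to the robot, and variables do not carry over. Pictures are saved under pics/ and viewed, at most 14 in all, crops included, and the job is handed in when it is done.

Besides the shell and the picture viewer there is one more tool, called after "Request:" as name(argument=value, ...) on one line, values as JSON. apply_moves: Moves the arm, as the interface text tells. Its arguments: {"type":"object","properties":{"deltas":{"type":"array","items":{"type":"object","properties":{"linear":{"type":"array","items":{"type":"number","minimum":-1,"maximum":1}},"delta_rot":{"type":"array","items":{"type":"number","minimum":-1,"maximum":1}}}}},"grip":{"type":"number"},"grip_force":{"type":"number"}},"required":["deltas"]}

```bash
mkdir -p pics; cat > h.py <<'E'
import numpy as np, cv2
from scipy.spatial.transform import Rotation as R
from workcell import state, snapshot, hand_in, grip_depth
def cam(s):
    a=np.array(s["attitude"],float)
    M=a if a.shape==(3,3) else (R.from_quat(a).as_matrix() if a.size==4 else R.from_euler('xyz',a).as_matrix())
    return np.array(s["intrinsics"]),np.array(s["position"],float),M
def cloud(s):
    K,p,M=cam(s); z=s["range_z"]; v,u=np.mgrid[:400,:640]
    c=np.stack([(u-K[0,2])/K[0,0]*z,-(v-K[1,2])/K[1,1]*z,-z],-1)
    w=c@M.T+p; w[z==0]=np.nan; return w
def ray(s,u,v,h):
    K,p,M=cam(s); d=M@np.array([(u-K[0,2])/K[0,0],-(v-K[1,2])/K[1,1],-1]); return p+d*(h-p[2])/d[2]
def proj(s,P):
    K,p,M=cam(s); c=(np.asarray(P)-p)@M; return np.stack([K[0,0]*c[...,0]/-c[...,2]+K[0,2],K[1,2]+K[1,1]*c[...,1]/c[...,2]],-1)
E
python3 - <<'E'
from h import *
st=state(); print(st, grip_depth if not callable(grip_depth) else grip_depth())
for n in("scene","top","wrist"):
    s=snapshot(n); cv2.imwrite(f"pics/{n}0.png",s["frame"]); print(n,s["position"],s["attitude"],np.array(s["intrinsics"]).tolist(),[k for k in s])
a=cv2.imread("pics/scene0.png");b=cv2.imread("pics/top0.png")
E
```

```text
{'clock': 0.0, 'joint_pos': array([-1.38079716e+00,  1.16444438e-01,  1.44225729e+00,  2.47871007e-05,
        1.58401166e+00, -3.77641710e-02]), 'qvel': array([1.15213486e-03, 4.49786874e-04, 5.76235612e-04, 1.89576327e-05,
       7.96970464e-06, 5.79949276e-04]), 'effort': array([-2.87298550e-03, -7.31988215e+01, -6.32488990e+01, -1.45706904e-04,
        6.21992876e-03,  2.19798324e-05]), 'position': array([ 152.39951922, -657.37095855,  230.59514319]), 'ee_rot': array([-3.14047365e+00, -6.70814461e-05,  2.27763617e-01]), 'contact_force': array([ 0.94500068,  0.36081336, -0.14862775]), 'wrist_torque': array([-0.01380736, -0.00821957,  0.0157663 ]), 'finger_force': 0.0, 'gripper_width': 85.30495011305688} 18.700000000000003
scene [1202.43211728  -12.07660319 1167.70442804] [0.53642146 0.01071347 1.56058764] [[467.59909815427346, 0.0, 321.543439130081], [0.0, 467.59909815427346, 197.34983034841673], [0.0, 0.0, 1.0]] ['frame', 'range_z', 'intrinsics', 'position', 'attitude']
top [340.51325339 -12.14052347 985.66490196] [ 0.23045728  0.00473859 -1.66344332] [[375.8640095859068, 0.0, 319.6028922527858], [0.0, 375.8640095859068, 198.73549412965028], [0.0, 0.0, 1.0]] ['frame', 'range_z', 'intrinsics', 'position', 'attitude']
wrist [ 231.45140311 -640.51918366  372.61498365] [-3.23907140e-01  8.54810439e-04 -1.34224374e+00] [[359.6837898829749, 0.0, 319.11401879786104], [0.0, 359.6837898829749, 195.48512187007498], [0.0, 0.0, 1.0]] ['frame', 'range_z', 'intrinsics', 'position', 'attitude']
```

View pics/scene0.png

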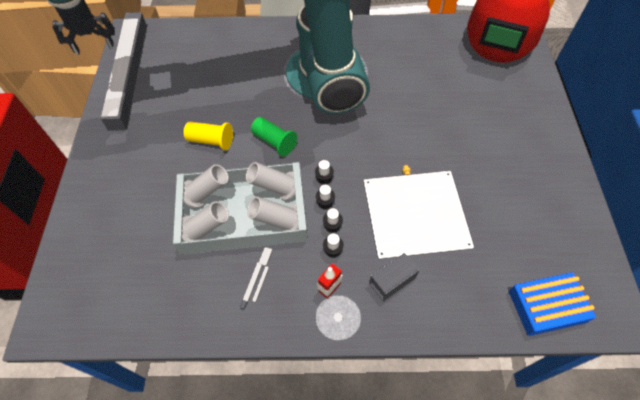

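View pics/top0.png

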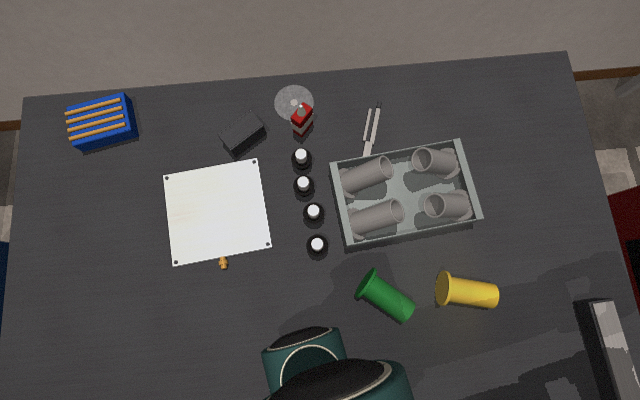

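Scene (640x400): bin spans (175,168)–(305,250) with four grey stubs inside at about (207,185), (206,221), (271,180) and (273,213). The green tube at (274,135) and the yellow one at (209,135) outside the bin are look-alikes, so I'll leave them alone. The four black plugs with white knobs are at (324,170), (325,195), (332,218) and (333,243), and the plate is centred at (417,213). Top view: plate centred at (217,212), bin at (406,195).

```bash
python3 - <<'E'
from h import *
for n in("scene","top"):
    s=snapshot(n); w=cloud(s); f=s["frame"]; hsv=cv2.cvtColor(f,cv2.COLOR_BGR2HSV)
    print(n,"nan frac",np.isnan(w[...,2]).mean())
    m=((hsv[...,1]<25)&(hsv[...,2]>180)).astype(np.uint8)
    cs,_=cv2.findContours(m,cv2.RETR_EXTERNAL,cv2.CHAIN_APPROX_NONE)
    for c in sorted(cs,key=cv2.contourArea)[::-1][:8]:
        A=cv2.contourArea(c)
        if A<25: continue
        (u,v),sz,an=cv2.minAreaRect(c); mm=np.zeros_like(m); cv2.drawContours(mm,[c],-1,1,-1)
        z=np.nanmedian(w[...,2][mm>0]); 
        print(" A",A,"px",(round(u),round(v)),"z depth",round(float(z),1),"cloud",np.nanmedian(w[mm>0],0).round(1))
        if A>3000:
            bx=cv2.boxPoints(((u,v),sz,an)); g=np.array([ray(s,*p,8)[:2] for p in bx]); print("  corners",g.round(1).tolist(),"ctr",g.mean(0).round(1),"sides",np.linalg.norm(g-np.roll(g,1,0),axis=1).round(1))
    # bin rim & stub points
    ok=(w[...,0]>350)&(w[...,0]<720)&(w[...,1]<-30)&(w[...,1]>-480)
    for lo,hi in((-5,5),(68,78),(85,160)):
        q=w[ok&(w[...,2]>lo)&(w[...,2]<hi)]; print(" z",lo,hi,len(q),np.percentile(q,[1,99],axis=0).round(0).tolist())
    p=w[ok&(w[...,2]>85)]
    np.save(f"/tmp/{n}.npy",w)
    q=w[ok&(w[...,2]>65)&(w[...,2]<80)][:,:2]; r=cv2.minAreaRect(q.astype(np.float32)); print(" rim rect",r)
    mm=(ok&(w[...,2]>84)).astype(np.uint8); nl,L,stt,ce=cv2.connectedComponentsWithStats(mm)
    for i in range(1,nl):
        if stt[i,4]<40: continue
        q=w[L==i]; print("  blob",stt[i].tolist(),q.mean(0).round(1),"max z",q[:,2].max().round(1),"rng",q.min(0).round(0),q.max(0).round(0))
E
```

```text
scene nan frac 0.00394921875
 A 7221.5 px (418, 213) z depth 7.7 cloud [573.7 249.2   7.7]
  corners [[451.6, 106.5], [417.4, 410.6], [678.4, 390.8], [706.6, 115.7]] ctr [563.5 255.9] sides [255.1 306.  261.7 276.6]
 A 4380.5 px (240, 201) z depth 71.4 cloud [ 559.1 -184.8   71.4]
  corners [[416.4, -455.0], [374.7, -87.2], [615.5, -62.4], [650.6, -399.1]] ctr [ 514.3 -250.9] sides [240.8 370.2 242.1 338.5]
 A 1408.5 px (338, 318) z depth 1.5 cloud [861.1  20.5   1.5]
 A 510.5 px (203, 183) z depth 97.5 cloud [ 518.2 -342.4   97.5]
 A 508.0 px (126, 39) z depth 66.6 cloud [-106.1 -686.9   66.6]
 A 490.5 px (399, 9) z depth -483.6 cloud [-954.4  414.5 -483.6]
 A 397.0 px (178, 208) z depth 72.4 cloud [ 582.7 -404.3   72.4]
 A 354.5 px (112, 103) z depth 66.8 cloud [ 192.6 -671.5   66.8]
 z -5 5 8586 [[352.0, -478.0, -5.0], [718.0, -33.0, 5.0]]
 z 68 78 1562 [[361.0, -419.0, 68.0], [679.0, -64.0, 78.0]]
 z 85 160 2822 [[474.0, -362.0, 86.0], [650.0, -119.0, 143.0]]
 rim rect ((516.4508056640625, -247.20748901367188), (305.93115234375, 347.3498840332031), 5.870614528656006)
  blob [246,
[... 916 characters left out ...]
4.0], [717.0, -33.0, 5.0]]
 z 68 78 1971 [[365.0, -421.0, 68.0], [678.0, -64.0, 78.0]]
 z 85 160 3111 [[468.0, -362.0, 85.0], [644.0, -120.0, 142.0]]
 rim rect ((515.4754638671875, -247.57427978515625), (303.9520568847656, 347.6047668457031), 5.91237211227417)
  blob [411, 147, 39, 26, 653] [ 618.2 -305.8  109.9] max z 144.6 rng [ 589. -362.   84.] [ 649. -261.  145.]
  blob [351, 155, 43, 31, 895] [ 601.4 -162.2  110.6] max z 143.3 rng [ 574. -213.   84.] [ 636. -110.  143.]
  blob [423, 193, 41, 25, 658] [ 503.9 -317.8  110.5] max z 143.0 rng [ 474. -376.   84.] [ 535. -272.  143.]
  blob [360, 198, 44, 31, 953] [ 493.8 -172.3  110.2] max z 145.1 rng [ 465. -224.   84.] [ 528. -120.  145.]
```

```bash
cat > meas.py <<'E'
from h import *
from scipy.optimize import least_squares
def fit(P,d0,ht=130):
    c0=P.mean(0)
    def f(x):
        d=np.array([np.sin(x[0])*np.cos(x[1]),np.sin(x[0])*np.sin(x[1]),np.cos(x[0])])
        c=c0+np.array([x[2],0,x[3]])
        r=np.linalg.norm(np.cross(P-c,d),axis=1); e1=r-30;e2=r-25
        return np.where(abs(e1)<abs(e2),e1,e2)
    s=least_squares(f,[d0[0],d0[1],0,-5],loss='soft_l1'); x=s.x
    d=np.array([np.sin(x[0])*np.cos(x[1]),np.sin(x[0])*np.sin(x[1]),np.cos(x[0])]); c=c0+np.array([x[2],0,x[3]])
    t=(P-c)@d; m=c+d*np.percentile(t,98); return d,m,np.median(abs(s.fun))
E
python3 - <<'E'
from meas import *
W=[np.load(f"/tmp/{n}.npy") for n in("scene","top")]
# plate
for w in W:
    k=((w[...,2]>5)&(w[...,2]<11)&(w[...,0]>400)&(w[...,0]<740)&(w[...,1]>90)&(w[...,1]<430)).astype(np.uint8)
    k=cv2.morphologyEx(k,cv2.MORPH_OPEN,np.ones((7,7)))
    r=cv2.minAreaRect(w[k>0][:,:2].astype(np.float32)); print("plate",r)
for w in W:
    q=w[(w[...,0]>370)&(w[...,0]<660)&(w[...,1]<-50)&(w[...,1]>-460)&(w[...,2]>69)&(w[...,2]<77)]
    k=[]
    # -x wall line: x<430
    for sel,name in((q[q[:,0]<430+0],"-x"),(q[(q[:,0]>600)],"+x")):
        pass
    r=cv2.minAreaRect(q[:,:2].astype(np.float32)); print("rim",r, len(q))
bl=[("s1?",[565,660,-230,-95]),("s?b",[460,550,-230,-105]),("c",[575,665,-385,-250]),("d",[465,550,-390,-260])]
for n,(a,b,c,d) in bl:
    for w in W+[0]:
        if isinstance(w,int): P=np.vstack(PP)
        else:
            P=w[(w[...,0]>a)&(w[...,0]<b)&(w[...,1]>c)&(w[...,1]<d)&(w[...,2]>84)]
            PP=[P] if w is W[0] else PP+[P]
        dr,m,e=fit(P,(np.deg2rad(47),-np.pi/2 if c>-240 else np.pi/2))
        print(n,"tilt",np.rad2deg(np.arccos(dr[2])).round(1),"az",np.rad2deg(np.arctan2(dr[1],dr[0])).round(1),"mouth",m.round(1),"base",(m-130*dr).round(1),"err",e.round(2))
w=W[1]
for u,v in((317,243),(313,210),(303,182),(300,154)): print("plug",np.nanmedian(w[v-2:v+3,u-2:u+3].reshape(-1,3),0).round(1))
s=snapshot("scene");f=s["frame"]
cv2.imwrite("pics/crop.png",cv2.resize(f[100:260,160:480],(800,400),interpolation=cv2.INTER_CUBIC))
E
```

```text
plate ((0.0, 0.0), (0.0, 0.0), 0.0)
plate ((545.46240234375, 245.7911834716797), (116.03014373779297, 246.08978271484375), 16.010194778442383)
rim ((524.857666015625, -245.63629150390625), (287.71649169921875, 346.49810791015625), 5.610702991485596) 1234
rim ((558.3049926757812, -242.76849365234375), (216.58314514160156, 347.1452941894531), 5.716653347015381) 1630
s1? tilt 46.3 az -87.5 mouth [ 607.  -191.   126.6] base [602.9 -97.1  36.7] err 1.2
s1? tilt 43.1 az -80.8 mouth [ 610.4 -191.1  125.5] base [ 596.3 -103.4   30.5] err 1.14
s1? tilt 46.3 az -87.3 mouth [ 607.7 -190.9  125.9] base [603.2 -96.9  36.2] err 1.11
s?b tilt 44.6 az -84.4 mouth [ 498.9 -202.4  126.1] base [ 490.  -111.6   33.5] err 1.26
s?b tilt 43.4 az -80.8 mouth [ 501.9 -202.2  125.3] base [ 487.6 -114.1   30.8] err 1.09
s?b tilt 47.8 az -80.4 mouth [ 500.9 -202.3  125.3] base [ 484.8 -107.4   38. ] err 1.11
c tilt 49.9 az 97.6 mouth [ 617.8 -278.1  123.1] base [ 631.  -376.7   39.4] err 1.06
c tilt 47.3 az 95.0 mouth [ 615.  -281.2  124.5] base [ 623.3 -376.4   36.3] err 0.88
c tilt 47.5 az 94.8 mouth [ 619.4 -281.9  126.4] base [ 627.4 -377.4   38.5] err 1.04
d tilt 50.9 az 96.0 mouth [ 502.9 -290.1  123.6] base [ 513.5 -390.5   41.7] err 1.19
d tilt 46.9 az 94.4 mouth [ 501.4 -293.8  125.8] base [ 508.7 -388.5   36.9] err 0.95
d tilt 47.6 az 96.2 mouth [ 503.6 -293.5  126.1] base [ 514.  -389.    38.5] err 1.05
plug [444.7 -11.1  75.4]
plug [526.7  -8.7  75.4]
plug [600.4  10.   75.6]
plug [676.4  11.5  75.3]
```

View pics/crop.png

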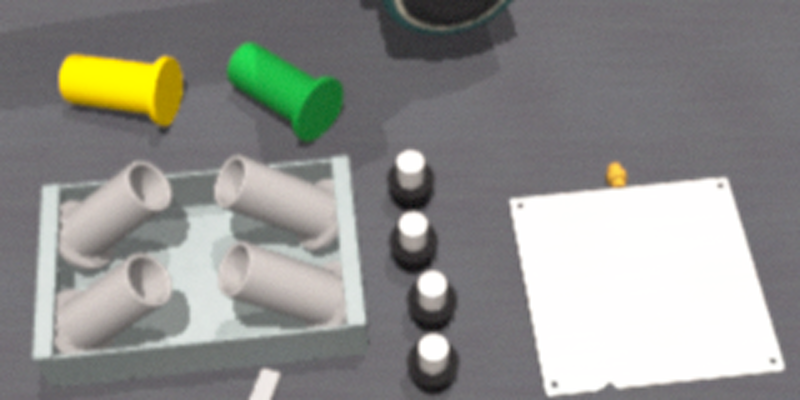

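The crop confirms four grey stubs in the bin, at crop pixels (115,215), (110,305), (280,200) and (285,285). The green and yellow look-alikes lie outside it. Next I'll refine the fit and plan the first grasp.

```bash
cat >> h.py <<'E'
def toolR(tilt_dir, a, yaw_x_up=True):
    """tool z = down tilted by a (deg) towards horizontal unit tilt_dir; tool x on upper side (or lower)"""
    t=np.array([*tilt_dir,0.]);t/=np.linalg.norm(t);k=np.array([0,0,1.])
    a=np.deg2rad(a); z=t*np.sin(a)-k*np.cos(a); x=t*np.cos(a)+k*np.sin(a)
    if not yaw_x_up: x=-x
    return np.stack([x,np.cross(z,x),z],1)
def downR(yaw):
    c,s=np.cos(np.deg2rad(yaw)),np.sin(np.deg2rad(yaw)); return np.array([[c,s,0],[s,-c,0],[0,0,-1.]])
def cur():
    st=state(); T=np.eye(4); T[:3,:3]=R.from_euler('xyz',st["ee_rot"]).as_matrix(); T[:3,3]=st["position"]; return T
def mk(Rm,p): T=np.eye(4);T[:3,:3]=Rm;T[:3,3]=p;return T
def plan(T,frm=None,vmax=36.,wmax=6.5,n=None):
    C=cur() if frm is None else frm; D=np.linalg.inv(C)@T; rv=np.rad2deg(R.from_matrix(D[:3,:3]).as_rotvec()); ang=np.linalg.norm(rv)
    from scipy.linalg import expm
    N=n or 1
    while True:
        r=R.from_rotvec(np.deg2rad(rv)/N); S=sum((r**k).as_matrix() for k in range(N)); t=np.linalg.solve(S,D[:3,3])
        if n or (np.linalg.norm(t)<=vmax and ang/N<=wmax): break
        N+=1
    print(f"rows {N}: linear {(t/120).round(3).tolist()} rot {(rv/N/120).round(4).tolist()}  (dist {np.linalg.norm(D[:3,3]):.1f} ang {ang:.1f})")
    return N
E
cat > /tmp/a.py <<'E'
from meas import *
W=[np.load(f"/tmp/{n}.npy") for n in("scene","top")]
S=[snapshot("scene"),snapshot("top")]
for s in S:
    g=cv2.cvtColor(s["frame"],cv2.COLOR_BGR2HSV); m=((g[...,1]<25)&(g[...,2]>180)).astype(np.uint8)
    if True:
        w=W[0] if s is S[0] else W[1]; m[(w[...,1]<60)|(w[...,2]>20)]=0
    c=max(cv2.findContours(m,cv2.RETR_EXTERNAL,cv2.CHAIN_APPROX_NONE)[0],key=cv2.contourArea)
    q=cv2.approxPolyDP(cv2.convexHull(c),8,True)[:,0]; G=np.array([ray(s,*p,8)[:2] for p in q]); print("plate",q.tolist(),G.round(1).tolist(),G.mean(0).round(1))
yaw=np.deg2rad(5.7); by=np.array([-np.sin(yaw),np.cos(yaw)])
bl=[("stub1",[565,660,-230,-95],-1),("stub2",[460,550,-230,-105],-1),("stub3",[575,665,-385,-250],1),("stub4",[465,550,-390,-260],1)]
for n,(a,b,c,d),sg in bl:
    ax=np.array([*(by*sg*np.sin(np.deg2rad(47))),np.cos(np.deg2rad(47))]); e1=np.array([np.cos(yaw),np.sin(yaw),0]); e2=np.cross(ax,e1)
    for w in W:
        P=w[(w[...,0]>a)&(w[...,0]<b)&(w[...,1]>c)&(w[...,1]<d)&(w[...,2]>84)]
        uv=np.stack([P@e1,P@e2],1)
        def f(x):
            r=np.linalg.norm(uv-x[:2],axis=1); return np.where(abs(r-30)<abs(r-25),r-30,r-25)
        k=least_squares(f,uv.mean(0),loss='soft_l1').x; m=k[0]*e1+k[1]*e2+ax*np.percentile(P@ax,98); print(n,m.round(1),"binx",(m[:2]@e1[:2]).round(1))
E
python3 /tmp/a.py
```

```text
plate [[450, 171], [473, 247], [379, 258], [364, 180]] [[427.9, 365.6], [675.7, 390.4], [704.1, 134.3], [455.4, 108.3]] [565.8 249.7]
plate [[256, 158], [271, 246], [173, 265], [163, 175]] [[700.0, 134.4], [455.6, 108.6], [430.4, 362.6], [675.2, 388.8]] [565.3 248.6]
stub1 [ 607.1 -191.   126.5] binx 585.2
stub1 [ 609.7 -190.9  125. ] binx 587.8
stub2 [ 498.8 -204.5  123.5] binx 476.0
stub2 [ 498.  -201.7  125.6] binx 475.5
stub3 [ 619.4 -282.   127. ] binx 588.3
stub3 [ 617.1 -282.5  125.9] binx 586.0
stub4 [ 503.4 -293.2  126.6] binx 471.8
stub4 [ 502.5 -294.1  126.3] binx 470.8
```

```bash
cat >> h.py <<'E'
YAW=np.deg2rad(5.7); E1=np.array([np.cos(YAW),np.sin(YAW),0]); E2=np.array([-np.sin(YAW),np.cos(YAW),0])
M={1:[608.4,-191,125.8],2:[498.4,-203,125],3:[618.2,-282.2,126.3],4:[503,-293.6,126.3]}
SLOT={1:[634.7,189.5],2:[621.7,320.9],3:[509.3,177.1],4:[496.3,308.5]}
def grasp(i,a=40.,depth=20.,adv=25.,m=None,up=None):
    sg=-1 if i<3 else 1; m=np.array(M[i] if m is None else m); s=np.deg2rad(47)
    ax=E2*sg*np.sin(s)+np.array([0,0,np.cos(s)])
    Rm=toolR((-sg*E2)[:2],a,i<3 if up is None else up); Q=m-ax*depth
    return mk(Rm,Q+adv*Rm[:,2]),ax
E
python3 - <<'E'
from h import *
G,ax=grasp(1); print(G.round(2))
Pre=G.copy(); Pre[:3,3]-=90*G[:3,2]
N=plan(Pre); plan(G,Pre)
A=cur(); A[:3,3]=[560,-380,300]; plan(A); B=Pre; plan(B,A)
E
```

```text
[[-8.0000e-02  1.0000e+00 -6.0000e-02  6.0535e+02]
 [ 7.6000e-01  1.0000e-01  6.4000e-01 -1.6046e+02]
 [ 6.4000e-01  0.0000e+00 -7.7000e-01  9.3010e+01]
 [ 0.0000e+00  0.0000e+00  0.0000e+00  1.0000e+00]]
rows 20: linear [0.267, 0.047, 0.119] rot [0.012, 0.0136, -0.0329]  (dist 639.0 ang 90.2)
rows 3: linear [0.0, 0.0, 0.25] rot [0.0, -0.0, -0.0]  (dist 90.0 ang 0.0)
rows 14: linear [0.274, -0.106, -0.041] rot [0.0, -0.0, -0.0]  (dist 497.9 ang 0.0)
rows 14: linear [0.072, -0.025, 0.116] rot [0.0171, 0.0195, -0.047]  (dist 218.9 ang 90.2)
```

Request:
apply_moves(deltas=[{"linear": [0.274, -0.106, -0.041]}, {"linear": [0.274, -0.106, -0.041]}, {"linear": [0.274, -0.106, -0.041]}, {"linear": [0.274, -0.106, -0.041]}, {"linear": [0.274, -0.106, -0.041]}, {"linear": [0.274, -0.106, -0.041]}, {"linear": [0.274, -0.106, -0.041]}], grip=0, grip_force=100)

```text
invalid input
```

Request:
apply_moves(deltas=[{"linear": [0.274, -0.106, -0.041]}, {"linear": [0.274, -0.106, -0.041]}, {"linear": [0.274, -0.106, -0.041]}, {"linear": [0.274, -0.106, -0.041]}, {"linear": [0.274, -0.106, -0.041]}, {"linear": [0.274, -0.106, -0.041]}, {"linear": [0.274, -0.106, -0.041]}])

```text
invalid input
```

```bash
python3 - <<'E'
from h import *
G,ax=grasp(1); Pre=G.copy(); Pre[:3,3]-=90*G[:3,2]; print(state()["joint_pos"].round(2),cur()[:3,3].round(1)); plan(Pre)
E
```

```text
[-1.38  0.12  1.44 -0.    1.58 -0.04] [ 152.4 -657.6  231.2]
rows 20: linear [0.267, 0.047, 0.119] rot [0.012, 0.0136, -0.0329]  (dist 639.0 ang 90.2)
```

Request:
apply_moves(deltas=[{"linear": [0.274, -0.106, -0.041], "delta_rot": [0, 0, 0]}, {"linear": [0.274, -0.106, -0.041], "delta_rot": [0, 0, 0]}, {"linear": [0.274, -0.106, -0.041], "delta_rot": [0, 0, 0]}, {"linear": [0.274, -0.106, -0.041], "delta_rot": [0, 0, 0]}, {"linear": [0.274, -0.106, -0.041], "delta_rot": [0, 0, 0]}, {"linear": [0.274, -0.106, -0.041], "delta_rot": [0, 0, 0]}, {"linear": [0.274, -0.106, -0.041], "delta_rot": [0, 0, 0]}], grip=0, grip_force=100)

```text
clock: 0.98
position: [357.7, -517.6, 266.2]
ee_rot: [3.141, -0.0, 0.228]
contact_force: [0.3, -0.1, -0.2]
gripper_width: 85.2
finger_force: 0.0
```

Request:
apply_moves(deltas=[{"linear": [0.274, -0.106, -0.041], "delta_rot": [0, 0, 0]}, {"linear": [0.274, -0.106, -0.041], "delta_rot": [0, 0, 0]}, {"linear": [0.274, -0.106, -0.041], "delta_rot": [0, 0, 0]}, {"linear": [0.274, -0.106, -0.041], "delta_rot": [0, 0, 0]}, {"linear": [0.274, -0.106, -0.041], "delta_rot": [0, 0, 0]}, {"linear": [0.274, -0.106, -0.041], "delta_rot": [0, 0, 0]}, {"linear": [0.274, -0.106, -0.041], "delta_rot": [0, 0, 0]}])

```text
clock: 1.57
position: [561.9, -378.8, 300.6]
ee_rot: [3.141, -0.0, 0.228]
contact_force: [-0.0, -0.3, -0.6]
gripper_width: 85.5
finger_force: 0.0
```

```bash
python3 - <<'E'
from h import *
G,ax=grasp(1); Pre=G.copy(); Pre[:3,3]-=90*G[:3,2]; print(state()["joint_pos"].round(2),cur()[:3,3].round(1)); plan(Pre)
E
```

```text
[-0.63  0.11  1.33 -0.    1.69  0.71] [ 561.9 -378.8  300.6]
rows 14: linear [0.071, -0.025, 0.115] rot [0.0171, 0.0195, -0.047]  (dist 217.9 ang 90.2)
```

Request:
apply_moves(deltas=[{"linear": [0.071, -0.025, 0.115], "delta_rot": [0.0171, 0.0195, -0.047]}, {"linear": [0.071, -0.025, 0.115], "delta_rot": [0.0171, 0.0195, -0.047]}, {"linear": [0.071, -0.025, 0.115], "delta_rot": [0.0171, 0.0195, -0.047]}, {"linear": [0.071, -0.025, 0.115], "delta_rot": [0.0171, 0.0195, -0.047]}, {"linear": [0.071, -0.025, 0.115], "delta_rot": [0.0171, 0.0195, -0.047]}, {"linear": [0.071, -0.025, 0.115], "delta_rot": [0.0171, 0.0195, -0.047]}, {"linear": [0.071, -0.025, 0.115], "delta_rot": [0.0171, 0.0195, -0.047]}])

```text
clock: 2.15
position: [606.8, -319.7, 214.8]
ee_rot: [-3.001, -0.349, 0.905]
contact_force: [-1.0, 0.9, 0.3]
gripper_width: 85.6
finger_force: 0.0
```

Request:
apply_moves(deltas=[{"linear": [0.071, -0.025, 0.115], "delta_rot": [0.0171, 0.0195, -0.047]}, {"linear": [0.071, -0.025, 0.115], "delta_rot": [0.0171, 0.0195, -0.047]}, {"linear": [0.071, -0.025, 0.115], "delta_rot": [0.0171, 0.0195, -0.047]}, {"linear": [0.071, -0.025, 0.115], "delta_rot": [0.0171, 0.0195, -0.047]}, {"linear": [0.071, -0.025, 0.115], "delta_rot": [0.0171, 0.0195, -0.047]}, {"linear": [0.071, -0.025, 0.115], "delta_rot": [0.0171, 0.0195, -0.047]}, {"linear": [0.071, -0.025, 0.115], "delta_rot": [0.0171, 0.0195, -0.047]}, {"linear": [0, 0, 0], "delta_rot": [0, 0, 0]}])

```text
clock: 2.82
position: [609.8, -217.6, 160.1]
ee_rot: [-3.141, -0.703, 1.675]
contact_force: [-0.5, -0.3, -0.7]
gripper_width: 85.3
finger_force: 0.0
```

```bash
python3 - <<'E'
from h import *
G,ax=grasp(1); Pre=G.copy(); Pre[:3,3]-=90*G[:3,2]; print(state()["joint_pos"].round(2),cur()[:3,3].round(1)); plan(Pre);plan(G)
s=snapshot("wrist"); cv2.imwrite("pics/w1.png",s["frame"])
E
```

```text
[-0.6   0.34  1.41  0.54  1.85 -0.68] [ 609.8 -217.6  160.1]
rows 1: linear [0.006, 0.01, -0.015] rot [-0.0016, -0.0023, 0.0016]  (dist 2.3 ang 0.4)
rows 3: linear [0.001, 0.004, 0.245] rot [-0.0005, -0.0008, 0.0005]  (dist 88.2 ang 0.4)
```

View pics/w1.png

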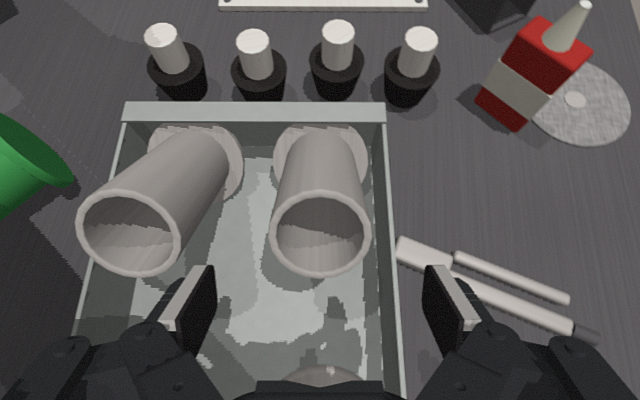

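The wrist view shows stub1's mouth at (320,232), centred between the fingers, which sit at u≈190 and 450. Now I advance and grip.

Request:
apply_moves(deltas=[{"linear": [0, 0.002, 0.184], "delta_rot": [0, 0, 0]}, {"linear": [0, 0.002, 0.184], "delta_rot": [0, 0, 0]}, {"linear": [0, 0.002, 0.184], "delta_rot": [0, 0, 0]}, {"linear": [0, 0.002, 0.184], "delta_rot": [0, 0, 0]}, {"linear": [0, 0, 0], "delta_rot": [0, 0, 0]}])

```text
clock: 3.28
position: [604.8, -161.3, 92.5]
ee_rot: [-3.137, -0.699, 1.663]
contact_force: [0.4, 0.6, -0.6]
gripper_width: 85.5
finger_force: 0.0
```

Request:
apply_moves(deltas=[{"linear": [0, 0, 0], "delta_rot": [0, 0, 0]}, {"linear": [0, 0, 0], "delta_rot": [0, 0, 0]}, {"linear": [0, 0, 0], "delta_rot": [0, 0, 0]}, {"linear": [0, 0, 0], "delta_rot": [0, 0, 0]}, {"linear": [0, 0, 0], "delta_rot": [0, 0, 0]}, {"linear": [0, 0, 0], "delta_rot": [0, 0, 0]}], grip=1, grip_force=80)

```text
clock: 3.78
position: [606.5, -163.7, 96.5]
ee_rot: [3.138, -0.697, 1.67]
contact_force: [2.6, -3.9, 7.5]
gripper_width: 57.2
finger_force: 85.0
```

```bash
python3 - <<'E'
from h import *
st=state(); print(st["position"],st["gripper_width"],st["finger_force"],st["contact_force"])
C=cur(); D=C.copy(); D[:3,3]+=-18*E2; plan(D,n=4)
U=D.copy(); U[:3,3]+=[0,0,150]; plan(U,D)
s=snapshot("wrist"); cv2.imwrite("pics/w2.png",s["frame"])
E
```

```text
[ 606.53933314 -163.72671741   96.48353404] 57.18194090163665 84.96609795838594 [ 2.60334015 -3.93024571  7.50570083]
rows 4: linear [-0.029, 0.0, -0.024] rot [0.0, -0.0, -0.0]  (dist 18.0 ang 0.0)
rows 5: linear [0.16, 0.001, -0.192] rot [0.0, -0.0, -0.0]  (dist 150.0 ang 0.0)
```

View pics/w2.png

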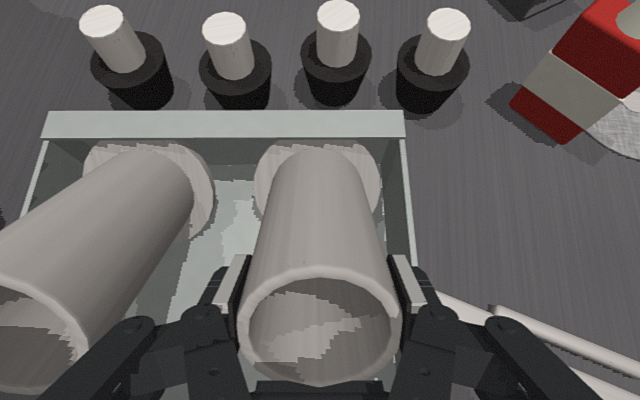

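Wrist view: both pads, at (237,290) and (405,290), clasp the tube near the mouth centred at (320,320). Now I draw the stub level along its lean, then lift.

Request:
apply_moves(deltas=[{"linear": [-0.029, 0, -0.024], "delta_rot": [0, 0, 0]}, {"linear": [-0.029, 0, -0.024], "delta_rot": [0, 0, 0]}, {"linear": [-0.029, 0, -0.024], "delta_rot": [0, 0, 0]}, {"linear": [-0.029, 0, -0.024], "delta_rot": [0, 0, 0]}, {"linear": [0, 0, 0], "delta_rot": [0, 0, 0]}, {"linear": [0, 0, 0], "delta_rot": [0, 0, 0]}])

```text
clock: 4.33
position: [607.8, -182.0, 95.9]
ee_rot: [3.14, -0.697, 1.669]
contact_force: [-1.1, -5.6, 9.3]
gripper_width: 57.4
finger_force: 87.8
```

Request:
apply_moves(deltas=[{"linear": [0.032, 0, -0.038], "delta_rot": [0, 0, 0]}, {"linear": [0.032, 0, -0.038], "delta_rot": [0, 0, 0]}, {"linear": [0, 0, 0], "delta_rot": [0, 0, 0]}])

```text
clock: 4.58
position: [607.8, -181.2, 107.9]
ee_rot: [3.14, -0.697, 1.67]
contact_force: [-0.7, -0.7, -3.7]
gripper_width: 57.6
finger_force: 86.3
```

```bash
python3 - <<'E'
from h import *
st=state(); print(st["position"],st["gripper_width"],st["finger_force"],st["contact_force"])
C=cur();U=C.copy(); U[:3,3]+=[0,0,140]; plan(U)
E
```

```text
[ 607.79212256 -181.18910583  107.87536945] 57.55308188574467 86.2598670659645 [-0.67287779 -0.71859006 -3.72342973]
rows 4: linear [0.187, 0.0, -0.224] rot [0.0, -0.0, 0.0]  (dist 140.0 ang 0.0)
```

Request:
apply_moves(deltas=[{"linear": [0.187, 0, -0.224], "delta_rot": [0, 0, 0]}, {"linear": [0.187, 0, -0.224], "delta_rot": [0, 0, 0]}, {"linear": [0.187, 0, -0.224], "delta_rot": [0, 0, 0]}, {"linear": [0.187, 0, -0.224], "delta_rot": [0, 0, 0]}])

```text
clock: 4.92
position: [607.2, -181.0, 248.1]
ee_rot: [-3.142, -0.698, 1.669]
contact_force: [0.2, -0.7, -3.4]
gripper_width: 57.5
finger_force: 87.0
```

```bash
cat >> h.py <<'E'
def stubT(m,ax):  # pose of stub from mouth and axis, x = horizontal pinch dir
    z=ax/np.linalg.norm(ax); x=E1-z*(E1@z); x/=np.linalg.norm(x); o=np.array(m)-130*z; return mk(np.stack([x,np.cross(z,x),z],1),o)
def slotT(i,h,yaw=0.):
    T=mk(R.from_euler('z',np.rad2deg(YAW)+yaw,degrees=True).as_matrix(),[*SLOT[i],h]); return T
E
python3 - <<'E'
from h import *
G,ax=grasp(1); G2=G.copy(); G2[:3,3]=[606.5,-163.7,96.5]; G2[:3,:3]=R.from_euler('xyz',[3.138,-.697,1.67]).as_matrix()
B=np.linalg.inv(G2)@stubT(M[1],ax); np.save("B1.npy",B); print(B.round(2))
Hi=slotT(1,130)@np.linalg.inv(B); print(Hi.round(2)); plan(Hi)
print(state()["joint_pos"].round(2))
V=cur(); V[:3,3]=V[:3,3]*1; 
E
```

```text
[[ 0.    0.99 -0.12 13.82]
 [ 1.    0.    0.   -1.16]
 [ 0.   -0.12 -0.99 88.98]
 [ 0.    0.    0.    1.  ]]
[[-1.0000e-01  1.0000e+00  2.0000e-02  6.3579e+02]
 [ 9.9000e-01  1.0000e-01 -1.2000e-01  1.8682e+02]
 [-1.2000e-01  0.0000e+00 -9.9000e-01  2.2001e+02]
 [ 0.0000e+00  0.0000e+00  0.0000e+00  1.0000e+00]]
rows 11: linear [0.261, 0.049, 0.111] rot [-0.0001, -0.0357, -0.0001]  (dist 370.0 ang 47.1)
[-0.57  0.24  1.38  0.57  1.93 -0.57]
```

Request:
apply_moves(deltas=[{"linear": [0.261, 0.049, 0.111], "delta_rot": [0, -0.0357, 0]}, {"linear": [0.261, 0.049, 0.111], "delta_rot": [0, -0.0357, 0]}, {"linear": [0.261, 0.049, 0.111], "delta_rot": [0, -0.0357, 0]}, {"linear": [0.261, 0.049, 0.111], "delta_rot": [0, -0.0357, 0]}, {"linear": [0.261, 0.049, 0.111], "delta_rot": [0, -0.0357, 0]}, {"linear": [0.261, 0.049, 0.111], "delta_rot": [0, -0.0357, 0]}])

```text
clock: 5.42
position: [622.7, 24.1, 270.2]
ee_rot: [3.138, -0.246, 1.669]
contact_force: [0.8, -0.4, -3.9]
gripper_width: 57.7
finger_force: 87.0
```

Request:
apply_moves(deltas=[{"linear": [0.261, 0.049, 0.111], "delta_rot": [0, -0.0357, 0]}, {"linear": [0.261, 0.049, 0.111], "delta_rot": [0, -0.0357, 0]}, {"linear": [0.261, 0.049, 0.111], "delta_rot": [0, -0.0357, 0]}, {"linear": [0.261, 0.049, 0.111], "delta_rot": [0, -0.0357, 0]}, {"linear": [0.261, 0.049, 0.111], "delta_rot": [0, -0.0357, 0]}, {"linear": [0, 0, 0], "delta_rot": [0, 0, 0]}])

```text
clock: 5.92
position: [634.6, 192.9, 214.5]
ee_rot: [-3.138, 0.128, 1.676]
contact_force: [-0.5, -0.6, -3.7]
gripper_width: 57.4
finger_force: 87.3
```

```bash
cat >> meas.py <<'E'
def held(zlo,zhi,c,rad=60,names=("scene","top")):
    out=[]
    for n in names:
        s=snapshot(n); w=cloud(s); hsv=cv2.cvtColor(s["frame"],cv2.COLOR_BGR2HSV)
        k=(np.hypot(w[...,0]-c[0],w[...,1]-c[1])<rad)&(w[...,2]>zlo)&(w[...,2]<zhi)&(hsv[...,2]>100)&(hsv[...,1]<40)
        out.append(w[k])
    return out
def axisfit(P,c):
    """near-vertical cylinder r30: returns xy at z mean, slopes, residual"""
    z0=P[:,2].mean()
    def f(x): return np.linalg.norm(P[:,:2]-x[:2]-np.outer(P[:,2]-z0,x[2:]),axis=1)-30
    s=least_squares(f,[*c,0,0],loss='soft_l1'); return s.x,z0,np.median(abs(s.fun))
E
python3 - <<'E'
from meas import *
B=np.load("B1.npy"); T=cur()@B; print(T.round(3)); b=T[2,3]
for P in held(b+14,b+85,T[:2,3]):
    x,z0,e=axisfit(P,T[:2,3]); print(len(P),"xy",x[:2].round(1),"lean deg",np.rad2deg(x[2:]).round(1),"z0",z0.round(1),e.round(2))
s=snapshot("scene"); f=s["frame"]; u,v=proj(s,T[:3,3]).astype(int); cv2.imwrite("pics/h1.png",cv2.resize(f[v-110:v+50,u-120:u+120],(720,480)))
w=cloud(s); k=np.hypot(w[...,0]-T[0,3],w[...,1]-T[1,3])<50; q=w[k&(w[...,2]>60)]; print("lowest z",np.percentile(q[:,2],[0,1,3]).round(1), "expected",b)
E
```

```text
[[ 9.95000e-01 -1.04000e-01  7.00000e-03  6.32819e+02]
 [ 1.04000e-01  9.95000e-01  5.00000e-03  1.95073e+02]
 [-7.00000e-03 -4.00000e-03  1.00000e+00  1.24451e+02]
 [ 0.00000e+00  0.00000e+00  0.00000e+00  1.00000e+00]]
401 xy [634.3 192.6] lean deg [3.8 1.1] z0 177.3 1.15
7 xy [634.  189.7] lean deg [ 0.5 -0.3] z0 165.7 0.13
lowest z [118.8 129.8 132.1] expected 124.45089268088383
```

View pics/h1.png

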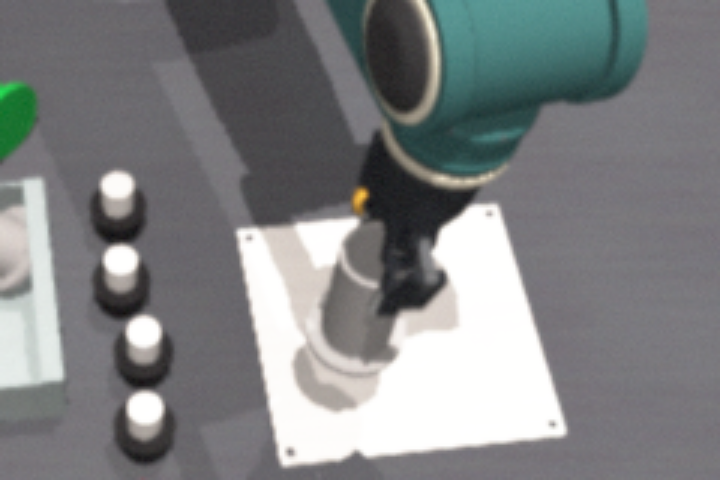

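The held stub, centred around (360,290) in the crop, hangs upright with its flange over the plate. Now I lower it.

```bash
python3 - <<'E'
from h import *
B=np.load("B1.npy"); plan(slotT(1,13)@np.linalg.inv(B),vmax=25)
E
```

```text
rows 5: linear [0.023, -0.0, 0.19] rot [-0.0004, 0.0, 0.0]  (dist 115.1 ang 0.2)
```

Request:
apply_moves(deltas=[{"linear": [0.023, 0, 0.19], "delta_rot": [0, 0, 0]}, {"linear": [0.023, 0, 0.19], "delta_rot": [0, 0, 0]}, {"linear": [0.023, 0, 0.19], "delta_rot": [0, 0, 0]}, {"linear": [0.023, 0, 0.19], "delta_rot": [0, 0, 0]}, {"linear": [0.023, 0, 0.19], "delta_rot": [0, 0, 0]}, {"linear": [0, 0, 0], "delta_rot": [0, 0, 0]}, {"linear": [0, 0, 0], "delta_rot": [0, 0, 0]}])

```text
clock: 6.65
position: [636.5, 184.5, 103.9]
ee_rot: [3.141, 0.124, 1.667]
contact_force: [-0.9, 0.1, -2.4]
gripper_width: 57.5
finger_force: 88.3
```

Request:
apply_moves(deltas=[{"linear": [0.002, 0, 0.017], "delta_rot": [0, 0, 0]}, {"linear": [0, 0, 0], "delta_rot": [0, 0, 0]}])

```text
clock: 6.82
position: [636.8, 185.3, 102.6]
ee_rot: [3.14, 0.124, 1.668]
contact_force: [0.8, 0.3, -3.1]
gripper_width: 57.3
finger_force: 88.3
```

Request:
apply_moves(deltas=[{"linear": [0.002, 0, 0.017], "delta_rot": [0, 0, 0]}, {"linear": [0, 0, 0], "delta_rot": [0, 0, 0]}])

```text
clock: 6.98
position: [636.5, 185.8, 99.9]
ee_rot: [3.141, 0.124, 1.669]
contact_force: [-0.6, -0.4, -4.0]
gripper_width: 57.7
finger_force: 88.3
```

```bash
python3 - <<'E'
from h import *
B=np.load("B1.npy"); print((cur()@B).round(3)[:3,2:], state()["contact_force"])
E
```

```text
[[3.00000e-03 6.35125e+02]
 [1.00000e-03 1.88403e+02]
 [1.00000e+00 9.84700e+00]] [-0.63848643 -0.40156374 -4.035748  ]
```

Request:
apply_moves(deltas=[{"linear": [0.002, 0, 0.017], "delta_rot": [0, 0, 0]}, {"linear": [0, 0, 0], "delta_rot": [0, 0, 0]}])

```text
clock: 7.15
position: [636.5, 186.3, 99.6]
ee_rot: [3.14, 0.124, 1.669]
contact_force: [-6.8, 2.0, 12.1]
gripper_width: 57.7
finger_force: 90.2
```

Request:
apply_moves(deltas=[{"linear": [0.001, 0, 0.012], "delta_rot": [0, 0, 0]}, {"linear": [0, 0, 0], "delta_rot": [0, 0, 0]}])

```text
clock: 7.32
position: [636.5, 186.4, 99.5]
ee_rot: [3.139, 0.124, 1.669]
contact_force: [-13.1, 1.0, 23.4]
gripper_width: 57.0
finger_force: 91.6
```

Request:
apply_moves(deltas=[{"linear": [0, 0, -0.012], "delta_rot": [0, 0, 0]}, {"linear": [0, 0, 0], "delta_rot": [0, 0, 0]}])

```text
clock: 7.48
position: [636.6, 186.4, 99.5]
ee_rot: [3.14, 0.124, 1.669]
contact_force: [-5.4, 0.6, 12.2]
gripper_width: 57.6
finger_force: 90.3
```

Request:
apply_moves(deltas=[{"linear": [0, 0, 0], "delta_rot": [0, 0, 0]}, {"linear": [0, 0, 0], "delta_rot": [0, 0, 0]}, {"linear": [0, 0, 0], "delta_rot": [0, 0, 0]}, {"linear": [0, 0, 0], "delta_rot": [0, 0, 0]}, {"linear": [0, 0, 0], "delta_rot": [0, 0, 0]}], grip=0)

```text
clock: 7.9
position: [636.3, 186.1, 97.4]
ee_rot: [3.141, 0.124, 1.669]
contact_force: [0.2, 0.1, -0.2]
gripper_width: 85.4
finger_force: 0.0
```

Request:
apply_moves(deltas=[{"linear": [0, 0, -0.1], "delta_rot": [0, 0, 0]}, {"linear": [0, 0, -0.25], "delta_rot": [0, 0, 0]}, {"linear": [0, 0, -0.25], "delta_rot": [0, 0, 0]}, {"linear": [0, 0, -0.25], "delta_rot": [0, 0, 0]}, {"linear": [0, 0, -0.25], "delta_rot": [0, 0, 0]}])

```text
clock: 8.32
position: [634.4, 202.5, 231.0]
ee_rot: [3.14, 0.124, 1.669]
contact_force: [0.3, 0.6, -0.3]
gripper_width: 85.5
finger_force: 0.0
```

```bash
python3 - <<'E'
from meas import *
c=SLOT[1]
for P in held(22,125,c):
    x,z0,e=axisfit(P,c); print(len(P),"xy",x[:2].round(1),"lean",np.rad2deg(x[2:]).round(1),"top",np.percentile(P[:,2],99).round(1),e.round(2))
w=cloud(snapshot("top")); q=w[(np.hypot(w[...,0]-c[0],w[...,1]-c[1])<45)]; print("top z",np.percentile(q[:,2],[90,95,98]))
print(state()["joint_pos"].round(2))
G,ax=grasp(2); Pre=G.copy(); Pre[:3,3]-=90*G[:3,2]; Pre[:3,3]+=[0,0,0]
# hop above
H=Pre.copy(); H[:3,3]+=[0,0,100]; plan(H,vmax=38); plan(Pre,H); plan(G,Pre)
E
```

```text
610 xy [637.5 186.5] lean [ 1.9 -0. ] top 124.1 1.91
7 xy [636.9 186.6] lean [ 0.  -0.1] top 113.2 0.11
top z [580.30986381 581.33982813 582.2165914 ]
[ 0.32  0.11  1.45 -0.12  1.6   0.22]
rows 13: linear [-0.261, -0.113, -0.088] rot [0.0002, 0.0302, 0.0]  (dist 454.2 ang 47.0)
rows 3: linear [-0.179, 0.0, 0.213] rot [0.0, -0.0, -0.0]  (dist 100.0 ang 0.0)
rows 3: linear [-0.0, 0.0, 0.25] rot [0.0, -0.0, -0.0]  (dist 90.0 ang 0.0)
```

Request:
apply_moves(deltas=[{"linear": [-0.261, -0.113, -0.088], "delta_rot": [0, 0.0302, 0]}, {"linear": [-0.261, -0.113, -0.088], "delta_rot": [0, 0.0302, 0]}, {"linear": [-0.261, -0.113, -0.088], "delta_rot": [0, 0.0302, 0]}, {"linear": [-0.261, -0.113, -0.088], "delta_rot": [0, 0.0302, 0]}, {"linear": [-0.261, -0.113, -0.088], "delta_rot": [0, 0.0302, 0]}, {"linear": [-0.261, -0.113, -0.088], "delta_rot": [0, 0.0302, 0]}, {"linear": [-0.261, -0.113, -0.088], "delta_rot": [0, 0.0302, 0]}])

```text
clock: 9.05
position: [560.9, -29.0, 288.1]
ee_rot: [3.139, -0.322, 1.67]
contact_force: [-0.5, -0.7, 0.1]
gripper_width: 85.6
finger_force: 0.0
```

Request:
apply_moves(deltas=[{"linear": [-0.261, -0.113, -0.088], "delta_rot": [0, 0.0302, 0]}, {"linear": [-0.261, -0.113, -0.088], "delta_rot": [0, 0.0302, 0]}, {"linear": [-0.261, -0.113, -0.088], "delta_rot": [0, 0.0302, 0]}, {"linear": [-0.261, -0.113, -0.088], "delta_rot": [0, 0.0302, 0]}, {"linear": [-0.261, -0.113, -0.088], "delta_rot": [0, 0.0302, 0]}, {"linear": [-0.261, -0.113, -0.088], "delta_rot": [0, 0.0302, 0]}, {"linear": [0, 0, 0], "delta_rot": [0, 0, 0]}, {"linear": [0, 0, 0], "delta_rot": [0, 0, 0]}])

```text
clock: 9.72
position: [499.3, -231.4, 255.3]
ee_rot: [-3.138, -0.701, 1.664]
contact_force: [-0.4, 0.4, 0.6]
gripper_width: 85.5
finger_force: 0.0
```

```bash
python3 - <<'E'
from h import *
G,ax=grasp(2); Pre=G.copy(); Pre[:3,3]-=90*G[:3,2]; plan(Pre); plan(G,Pre,n=4); print(state()["joint_pos"].round(2))
s=snapshot("wrist"); cv2.imwrite("pics/w3.png",s["frame"]); print(proj(s,np.array(M[2])), proj(s,cur()[:3,3]))
w=cloud(s); g=cv2.cvtColor(s["frame"],cv2.COLOR_BGR2HSV)
from meas import fit
k=(w[...,0]>455)&(w[...,0]<548)&(w[...,1]>-235)&(w[...,1]<-105)&(w[...,2]>84)&(w[...,2]<160); P=w[k]; print(len(P)); d,m,e=fit(P,(np.deg2rad(47),-np.pi/2)); print(d.round(3),m.round(1),e)
E
```

```text
rows 3: linear [-0.166, 0.006, 0.202] rot [0.0002, -0.0005, -0.0008]  (dist 94.2 ang 0.4)
rows 4: linear [-0.0, 0.0, 0.188] rot [0.0, -0.0, -0.0]  (dist 90.0 ang 0.0)
[-0.72  0.11  1.52  0.51  2.01 -0.71]
[322.87619619 259.76901869] [322.37562912 260.77837586]
4916
[ 0.067 -0.734  0.675] [ 495.9 -203.2  125.6] 0.7682707232536519
```

Request:
apply_moves(deltas=[{"linear": [-0.166, 0.003, 0.202], "delta_rot": [0, 0, 0]}, {"linear": [-0.166, 0.003, 0.202], "delta_rot": [0, 0, 0]}, {"linear": [-0.166, 0.003, 0.202], "delta_rot": [0, 0, 0]}, {"linear": [0, 0, 0], "delta_rot": [0, 0, 0]}])

```text
clock: 10.1
position: [500.1, -226.2, 158.7]
ee_rot: [-3.136, -0.702, 1.667]
contact_force: [-0.8, 0.2, -0.7]
gripper_width: 84.9
finger_force: 0.0
```

Request:
apply_moves(deltas=[{"linear": [0, 0, 0.188], "delta_rot": [0, 0, 0]}, {"linear": [0, 0, 0.188], "delta_rot": [0, 0, 0]}, {"linear": [0, 0, 0.188], "delta_rot": [0, 0, 0]}, {"linear": [0, 0, 0.188], "delta_rot": [0, 0, 0]}, {"linear": [0, 0, 0], "delta_rot": [0, 0, 0]}])

```text
clock: 10.52
position: [495.0, -167.9, 93.7]
ee_rot: [-3.14, -0.7, 1.671]
contact_force: [-0.5, -0.1, -0.3]
gripper_width: 85.4
finger_force: 0.0
```

Request:
apply_moves(deltas=[{"linear": [0, 0, 0], "delta_rot": [0, 0, 0]}, {"linear": [0, 0, 0], "delta_rot": [0, 0, 0]}, {"linear": [0, 0, 0], "delta_rot": [0, 0, 0]}, {"linear": [0, 0, 0], "delta_rot": [0, 0, 0]}, {"linear": [0, 0, 0], "delta_rot": [0, 0, 0]}, {"linear": [0, 0, 0], "delta_rot": [0, 0, 0]}], grip=1, grip_force=80)

```text
clock: 11.02
position: [496.3, -171.8, 96.3]
ee_rot: [3.138, -0.697, 1.671]
contact_force: [-0.3, -1.7, 6.7]
gripper_width: 57.8
finger_force: 84.3
```

```bash
python3 - <<'E'
from h import *
m=[497,-203,125.6]; _,ax=grasp(2); B=np.linalg.inv(cur())@stubT(m,ax); np.save("B2.npy",B); print(B.round(2),cur()[:3,3])
E
```

```text
[[-0.    0.99 -0.12 10.92]
 [ 1.    0.    0.   -2.66]
 [ 0.   -0.12 -0.99 86.51]
 [ 0.    0.    0.    1.  ]] [ 496.27916421 -171.75784669   96.2600593 ]
```

Request:
apply_moves(deltas=[{"linear": [-0.029, 0, -0.024], "delta_rot": [0, 0, 0]}, {"linear": [-0.029, 0, -0.024], "delta_rot": [0, 0, 0]}, {"linear": [-0.029, 0, -0.024], "delta_rot": [0, 0, 0]}, {"linear": [-0.029, 0, -0.024], "delta_rot": [0, 0, 0]}, {"linear": [0, 0, 0], "delta_rot": [0, 0, 0]}, {"linear": [0, 0, 0], "delta_rot": [0, 0, 0]}])

```text
clock: 11.52
position: [497.9, -190.2, 96.3]
ee_rot: [3.139, -0.697, 1.671]
contact_force: [-2.0, -5.8, 10.9]
gripper_width: 57.3
finger_force: 88.4
```

Request:
apply_moves(deltas=[{"linear": [0.032, 0, -0.038], "delta_rot": [0, 0, 0]}, {"linear": [0.032, 0, -0.038], "delta_rot": [0, 0, 0]}, {"linear": [0, 0, 0], "delta_rot": [0, 0, 0]}])

```text
clock: 11.77
position: [497.7, -189.4, 107.6]
ee_rot: [3.139, -0.697, 1.67]
contact_force: [0.2, 0.3, -3.6]
gripper_width: 57.6
finger_force: 86.8
```

Request:
apply_moves(deltas=[{"linear": [0.187, 0, -0.224], "delta_rot": [0, 0, 0]}, {"linear": [0.187, 0, -0.224], "delta_rot": [0, 0, 0]}, {"linear": [0.187, 0, -0.224], "delta_rot": [0, 0, 0]}, {"linear": [0.187, 0, -0.224], "delta_rot": [0, 0, 0]}, {"linear": [0.187, 0, -0.224], "delta_rot": [0, 0, 0]}, {"linear": [0, 0, 0], "delta_rot": [0, 0, 0]}])

```text
clock: 12.27
position: [498.0, -189.8, 288.4]
ee_rot: [3.132, -0.693, 1.676]
contact_force: [0.6, -0.7, -2.6]
gripper_width: 57.6
finger_force: 87.7
```

```bash
python3 - <<'E'
from h import *
B=np.load("B2.npy"); B[1,3]=-1; np.save("B2.npy",B); T=cur()@B; print(T.round(2)[:3,2:])
Hi=slotT(2,190)@np.linalg.inv(B); N=plan(Hi); plan(slotT(2,14)@np.linalg.inv(B),Hi,vmax=32)
E
```

```text
[[ 7.0000e-02  4.9113e+02]
 [-7.2000e-01 -1.2654e+02]
 [ 6.9000e-01  2.2875e+02]]
rows 15: linear [0.267, 0.097, 0.093] rot [0.0001, -0.026, -0.0]  (dist 525.7 ang 46.7)
rows 6: linear [0.03, -0.001, 0.243] rot [-0.0, 0.0, -0.0]  (dist 176.0 ang 0.0)
```

Request:
apply_moves(deltas=[{"linear": [0.267, 0.097, 0.093], "delta_rot": [0, -0.026, 0]}, {"linear": [0.267, 0.097, 0.093], "delta_rot": [0, -0.026, 0]}, {"linear": [0.267, 0.097, 0.093], "delta_rot": [0, -0.026, 0]}, {"linear": [0.267, 0.097, 0.093], "delta_rot": [0, -0.026, 0]}, {"linear": [0.267, 0.097, 0.093], "delta_rot": [0, -0.026, 0]}, {"linear": [0.267, 0.097, 0.093], "delta_rot": [0, -0.026, 0]}, {"linear": [0.267, 0.097, 0.093], "delta_rot": [0, -0.026, 0]}, {"linear": [0.267, 0.097, 0.093], "delta_rot": [0, -0.026, 0]}])

```text
clock: 12.93
position: [563.7, 85.6, 328.1]
ee_rot: [3.139, -0.26, 1.67]
contact_force: [1.0, -0.7, -3.4]
gripper_width: 57.4
finger_force: 87.3
```

Request:
apply_moves(deltas=[{"linear": [0.267, 0.097, 0.093], "delta_rot": [0, -0.026, 0]}, {"linear": [0.267, 0.097, 0.093], "delta_rot": [0, -0.026, 0]}, {"linear": [0.267, 0.097, 0.093], "delta_rot": [0, -0.026, 0]}, {"linear": [0.267, 0.097, 0.093], "delta_rot": [0, -0.026, 0]}, {"linear": [0.267, 0.097, 0.093], "delta_rot": [0, -0.026, 0]}, {"linear": [0.267, 0.097, 0.093], "delta_rot": [0, -0.026, 0]}, {"linear": [0.267, 0.097, 0.093], "delta_rot": [0, -0.026, 0]}, {"linear": [0, 0, 0], "delta_rot": [0, 0, 0]}])

```text
clock: 13.6
position: [621.5, 326.2, 266.1]
ee_rot: [-3.136, 0.123, 1.675]
contact_force: [-0.6, -0.9, -5.2]
gripper_width: 57.2
finger_force: 88.0
```

```bash
python3 - <<'E'
from meas import *
B=np.load("B2.npy"); T=cur()@B; print(T.round(3)[:3,2:]); b=T[2,3]
for P in held(b+14,b+85,T[:2,3]):
    x,z0,e=axisfit(P,T[:2,3]); print(len(P),"xy",x[:2].round(1),"lean deg",np.rad2deg(x[2:]).round(1),"z0",z0.round(1),e.round(2))
plan(slotT(2,13)@np.linalg.inv(B),vmax=32)
E
```

```text
[[9.00000e-03 6.19988e+02]
 [1.00000e-03 3.26241e+02]
 [1.00000e+00 1.78906e+02]]
453 xy [621.3 322.1] lean deg [ 2.4 -0.6] z0 231.6 1.01
7 xy [618.1 316.8] lean deg [-3.  -3.4] z0 226.3 0.18
rows 6: linear [0.027, 0.001, 0.234] rot [-0.0005, -0.0003, 0.0001]  (dist 169.5 ang 0.4)
```

Request:
apply_moves(deltas=[{"linear": [0.027, 0.001, 0.234], "delta_rot": [0, 0, 0]}, {"linear": [0.027, 0.001, 0.234], "delta_rot": [0, 0, 0]}, {"linear": [0.027, 0.001, 0.234], "delta_rot": [0, 0, 0]}, {"linear": [0.027, 0.001, 0.234], "delta_rot": [0, 0, 0]}, {"linear": [0.027, 0.001, 0.234], "delta_rot": [0, 0, 0]}, {"linear": [0.027, 0.001, 0.2], "delta_rot": [0, 0, 0]}, {"linear": [0, 0, 0], "delta_rot": [0, 0, 0]}, {"linear": [0, 0, 0], "delta_rot": [0, 0, 0]}])

```text
clock: 14.37
position: [623.1, 319.1, 106.9]
ee_rot: [-3.141, 0.119, 1.668]
contact_force: [1.1, -0.1, -2.5]
gripper_width: 57.3
finger_force: 87.8
```

Request:
apply_moves(deltas=[{"linear": [0.002, 0, 0.017], "delta_rot": [0, 0, 0]}, {"linear": [0, 0, 0], "delta_rot": [0, 0, 0]}])

```text
clock: 14.53
position: [624.0, 320.3, 107.1]
ee_rot: [3.138, 0.117, 1.668]
contact_force: [-0.9, 0.1, -3.1]
gripper_width: 57.3
finger_force: 87.8
```

Request:
apply_moves(deltas=[{"linear": [0.002, 0, 0.017], "delta_rot": [0, 0, 0]}, {"linear": [0, 0, 0], "delta_rot": [0, 0, 0]}])

```text
clock: 14.7
position: [623.5, 320.3, 103.7]
ee_rot: [3.14, 0.118, 1.669]
contact_force: [0.3, -0.2, -3.2]
gripper_width: 57.3
finger_force: 87.8
```

```bash
python3 - <<'E'
from h import *
B=np.load("B2.npy"); print((cur()@B).round(3)[:3,2:], state()["contact_force"])
E
```

```text
[[ 2.00000e-03  6.22605e+02]
 [-5.00000e-03  3.20919e+02]
 [ 1.00000e+00  1.64680e+01]] [ 0.30592085 -0.16600198 -3.17707295]
```

Request:
apply_moves(deltas=[{"linear": [0.005, 0, 0.038], "delta_rot": [0, 0, 0]}, {"linear": [0, 0, 0], "delta_rot": [0, 0, 0]}])

```text
clock: 14.87
position: [623.0, 320.3, 97.4]
ee_rot: [-3.142, 0.119, 1.669]
contact_force: [-0.8, 0.8, -3.8]
gripper_width: 57.5
finger_force: 87.9
```

Request:
apply_moves(deltas=[{"linear": [0.002, 0, 0.013], "delta_rot": [0, 0, 0]}, {"linear": [0, 0, 0], "delta_rot": [0, 0, 0]}])

```text
clock: 15.03
position: [623.1, 320.5, 97.1]
ee_rot: [3.141, 0.118, 1.669]
contact_force: [-3.4, -0.1, 3.1]
gripper_width: 57.1
finger_force: 88.8
```

Request:
apply_moves(deltas=[{"linear": [0.002, 0, 0.013], "delta_rot": [0, 0, 0]}, {"linear": [0, 0, 0], "delta_rot": [0, 0, 0]}])

```text
clock: 15.2
position: [623.1, 320.8, 97.0]
ee_rot: [3.14, 0.118, 1.669]
contact_force: [-10.2, -0.2, 15.4]
gripper_width: 57.5
finger_force: 90.2
```

Request:
apply_moves(deltas=[{"linear": [0, 0, -0.01], "delta_rot": [0, 0, 0]}, {"linear": [0, 0, 0], "delta_rot": [0, 0, 0]}])

```text
clock: 15.37
position: [623.3, 320.8, 97.0]
ee_rot: [3.14, 0.118, 1.669]
contact_force: [-3.7, 0.3, 7.9]
gripper_width: 57.3
finger_force: 89.3
```

Request:
apply_moves(deltas=[{"linear": [0, 0, 0], "delta_rot": [0, 0, 0]}, {"linear": [0, 0, 0], "delta_rot": [0, 0, 0]}, {"linear": [0, 0, 0], "delta_rot": [0, 0, 0]}, {"linear": [0, 0, 0], "delta_rot": [0, 0, 0]}, {"linear": [0, 0, 0], "delta_rot": [0, 0, 0]}], grip=0)

```text
clock: 15.78
position: [623.2, 320.5, 96.0]
ee_rot: [3.141, 0.119, 1.669]
contact_force: [-0.3, 0.4, 0.0]
gripper_width: 85.3
finger_force: 0.0
```

Request:
apply_moves(deltas=[{"linear": [0, 0, -0.1], "delta_rot": [0, 0, 0]}, {"linear": [0, 0, -0.25], "delta_rot": [0, 0, 0]}, {"linear": [0, 0, -0.25], "delta_rot": [0, 0, 0]}, {"linear": [0, 0, -0.25], "delta_rot": [0, 0, 0]}, {"linear": [0, 0, -0.25], "delta_rot": [0, 0, 0]}, {"linear": [0, 0, -0.25], "delta_rot": [0, 0, 0]}])

```text
clock: 16.28
position: [621.0, 339.8, 259.6]
ee_rot: [3.14, 0.118, 1.669]
contact_force: [0.3, -0.2, 0.2]
gripper_width: 85.8
finger_force: 0.0
```

```bash
python3 - <<'E'
from meas import *
for i in(1,2):
  c=SLOT[i]
  for P in held(22,125,c):
    if len(P)>50:
      x,z0,e=axisfit(P,c); print(i,len(P),"xy",x[:2].round(1),"lean",np.rad2deg(x[2:]).round(1),"top",np.percentile(P[:,2],99).round(1),e.round(2))
G,ax=grasp(3); Pre=G.copy(); Pre[:3,3]-=90*G[:3,2]; H=Pre.copy(); H[:3,3]+=[0,0,100]
A=cur(); A[:3,3]=[600,0,330]; plan(A,vmax=38); plan(H,A,vmax=38); plan(H,vmax=38); print(G.round(2))
E
```

```text
1 634 xy [637.6 186.1] lean [ 2.2 -1. ] top 124.4 2.02
2 638 xy [623.4 317.1] lean [ 1.9 -0.7] top 124.0 1.91
rows 10: linear [-0.285, -0.045, -0.026] rot [0.0, -0.0, -0.0]  (dist 348.0 ang 0.0)
rows 8: linear [-0.225, -0.01, 0.164] rot [0.0001, -0.0346, -0.0001]  (dist 264.4 ang 33.3)
rows 16: linear [-0.29, -0.034, 0.117] rot [0.0001, -0.0173, -0.0001]  (dist 595.1 ang 33.3)
[[-8.0000e-02  1.0000e+00  6.0000e-02  6.2125e+02]
 [ 7.6000e-01  1.0000e-01 -6.4000e-01 -3.1274e+02]
 [-6.4000e-01  0.0000e+00 -7.7000e-01  9.3510e+01]
 [ 0.0000e+00  0.0000e+00  0.0000e+00  1.0000e+00]]
```

Request:
apply_moves(deltas=[{"linear": [-0.285, -0.045, -0.026], "delta_rot": [0, 0, 0]}, {"linear": [-0.285, -0.045, -0.026], "delta_rot": [0, 0, 0]}, {"linear": [-0.285, -0.045, -0.026], "delta_rot": [0, 0, 0]}, {"linear": [-0.285, -0.045, -0.026], "delta_rot": [0, 0, 0]}, {"linear": [-0.285, -0.045, -0.026], "delta_rot": [0, 0, 0]}])

```text
clock: 16.9
position: [610.1, 168.2, 291.6]
ee_rot: [-3.14, 0.119, 1.669]
contact_force: [0.7, 0.3, -0.6]
gripper_width: 85.8
finger_force: 0.0
```

Request:
apply_moves(deltas=[{"linear": [-0.285, -0.045, -0.026], "delta_rot": [0, 0, 0]}, {"linear": [-0.285, -0.045, -0.026], "delta_rot": [0, 0, 0]}, {"linear": [-0.285, -0.045, -0.026], "delta_rot": [0, 0, 0]}, {"linear": [-0.285, -0.045, -0.026], "delta_rot": [0, 0, 0]}, {"linear": [-0.285, -0.045, -0.026], "delta_rot": [0, 0, 0]}])

```text
clock: 17.32
position: [599.7, -1.6, 327.5]
ee_rot: [-3.14, 0.118, 1.669]
contact_force: [0.5, 0.3, 0.4]
gripper_width: 85.6
finger_force: 0.0
```

Request:
apply_moves(deltas=[{"linear": [-0.225, -0.01, 0.164], "delta_rot": [0, -0.0346, 0]}, {"linear": [-0.225, -0.01, 0.164], "delta_rot": [0, -0.0346, 0]}, {"linear": [-0.225, -0.01, 0.164], "delta_rot": [0, -0.0346, 0]}, {"linear": [-0.225, -0.01, 0.164], "delta_rot": [0, -0.0346, 0]}, {"linear": [-0.225, -0.01, 0.164], "delta_rot": [0, -0.0346, 0]}, {"linear": [-0.225, -0.01, 0.164], "delta_rot": [0, -0.0346, 0]}, {"linear": [-0.225, -0.01, 0.164], "delta_rot": [0, -0.0346, 0]}, {"linear": [-0.225, -0.01, 0.164], "delta_rot": [0, -0.0346, 0]}])

```text
clock: 17.98
position: [615.3, -255.9, 259.4]
ee_rot: [-3.139, 0.701, 1.671]
contact_force: [-0.7, 0.2, 0.0]
gripper_width: 85.3
finger_force: 0.0
```

Request:
apply_moves(deltas=[{"linear": [0, 0, 0], "delta_rot": [0, 0, 0]}, {"linear": [0, 0, 0], "delta_rot": [0, 0, 0]}])

```text
clock: 18.15
position: [615.0, -255.2, 259.1]
ee_rot: [-3.138, 0.697, 1.67]
contact_force: [0.2, -0.4, -0.4]
gripper_width: 85.3
finger_force: 0.0
```

```bash
python3 - <<'E'
from meas import *
print(state()["joint_pos"].round(2))
s=snapshot("wrist"); cv2.imwrite("pics/w4.png",s["frame"]); w=cloud(s)
k=(w[...,0]>575)&(w[...,0]<665)&(w[...,1]<-245)&(w[...,1]>-390)&(w[...,2]>84)&(w[...,2]<160); P=w[k]; print(len(P)); d,m,e=fit(P,(np.deg2rad(47),np.pi/2)); print(d.round(3),m.round(1),e)
G,ax=grasp(3); Pre=G.copy(); Pre[:3,3]-=90*G[:3,2]; plan(Pre); plan(G,Pre,n=4)
E
```

```text
[-0.16 -0.03  1.66 -0.69  1.37 -0.16]
2778
[-0.074  0.724  0.686] [ 617.8 -280.   122.9] 0.5337946953396173
rows 3: linear [0.173, 0.0, 0.209] rot [-0.0003, -0.0002, -0.0001]  (dist 97.6 ang 0.1)
rows 4: linear [-0.0, -0.0, 0.188] rot [-0.0, 0.0, -0.0]  (dist 90.0 ang 0.0)
```

View pics/w4.png

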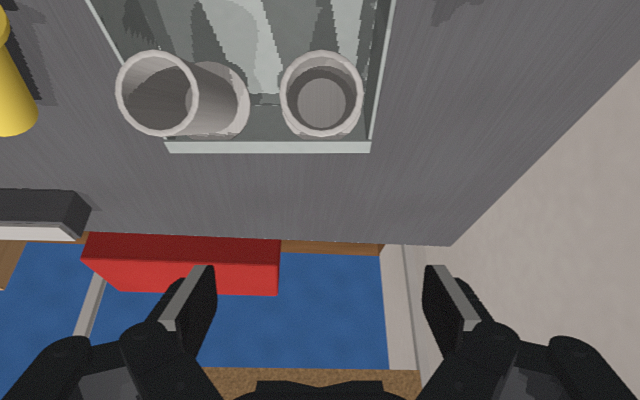

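The wrist view shows stub3's mouth at (322,93), centred between the fingers, and stub4's at (157,93).

Request:
apply_moves(deltas=[{"linear": [0.173, 0, 0.209], "delta_rot": [0, 0, 0]}, {"linear": [0.173, 0, 0.209], "delta_rot": [0, 0, 0]}, {"linear": [0.173, 0, 0.209], "delta_rot": [0, 0, 0]}, {"linear": [0, 0, 0], "delta_rot": [0, 0, 0]}])

```text
clock: 18.53
position: [613.9, -253.9, 156.6]
ee_rot: [-3.132, 0.694, 1.675]
contact_force: [-0.5, 0.6, -3.0]
gripper_width: 85.2
finger_force: 0.0
```

Request:
apply_moves(deltas=[{"linear": [0, 0, 0.188], "delta_rot": [0, 0, 0]}, {"linear": [0, 0, 0.188], "delta_rot": [0, 0, 0]}, {"linear": [0, 0, 0.188], "delta_rot": [0, 0, 0]}, {"linear": [0, 0, 0.188], "delta_rot": [0, 0, 0]}, {"linear": [0, 0, 0], "delta_rot": [0, 0, 0]}])

```text
clock: 18.95
position: [621.1, -314.1, 92.8]
ee_rot: [-3.139, 0.697, 1.67]
contact_force: [0.4, -0.5, -1.8]
gripper_width: 85.4
finger_force: 0.0
```

Request:
apply_moves(deltas=[{"linear": [0, 0, 0], "delta_rot": [0, 0, 0]}, {"linear": [0, 0, 0], "delta_rot": [0, 0, 0]}, {"linear": [0, 0, 0], "delta_rot": [0, 0, 0]}, {"linear": [0, 0, 0], "delta_rot": [0, 0, 0]}, {"linear": [0, 0, 0], "delta_rot": [0, 0, 0]}, {"linear": [0, 0, 0], "delta_rot": [0, 0, 0]}], grip=1, grip_force=80)

```text
clock: 19.45
position: [622.8, -312.6, 96.5]
ee_rot: [3.137, 0.7, 1.667]
contact_force: [1.1, 3.4, 7.2]
gripper_width: 57.6
finger_force: 84.9
```

```bash
python3 - <<'E'
from h import *
m=[618.2,-282,125.5]; _,ax=grasp(3); B=np.linalg.inv(cur())@stubT(m,ax); B[1,3]=-.5; np.save("B3.npy",B); print(B.round(2),cur()[:3,3])
E
```

```text
[[  0.     0.99   0.12 -10.69]
 [  1.    -0.     0.    -0.5 ]
 [  0.     0.12  -0.99  86.92]
 [  0.     0.     0.     1.  ]] [ 622.80921474 -312.62433464   96.46209645]
```

Request:
apply_moves(deltas=[{"linear": [0.029, 0, -0.024], "delta_rot": [0, 0, 0]}, {"linear": [0.029, 0, -0.024], "delta_rot": [0, 0, 0]}, {"linear": [0.029, 0, -0.024], "delta_rot": [0, 0, 0]}, {"linear": [0.029, 0, -0.024], "delta_rot": [0, 0, 0]}, {"linear": [0, 0, 0], "delta_rot": [0, 0, 0]}, {"linear": [0, 0, 0], "delta_rot": [0, 0, 0]}])

```text
clock: 19.95
position: [620.6, -294.4, 96.5]
ee_rot: [3.139, 0.7, 1.668]
contact_force: [-5.9, 9.2, 14.4]
gripper_width: 57.7
finger_force: 88.3
```

Request:
apply_moves(deltas=[{"linear": [-0.032, 0, -0.038], "delta_rot": [0, 0, 0]}, {"linear": [-0.032, 0, -0.038], "delta_rot": [0, 0, 0]}, {"linear": [0, 0, 0], "delta_rot": [0, 0, 0]}])

```text
clock: 20.2
position: [620.3, -294.8, 107.5]
ee_rot: [3.139, 0.698, 1.668]
contact_force: [0.5, 0.4, -2.9]
gripper_width: 57.5
finger_force: 86.1
```

Request:
apply_moves(deltas=[{"linear": [-0.187, 0, -0.224], "delta_rot": [0, 0, 0]}, {"linear": [-0.187, 0, -0.224], "delta_rot": [0, 0, 0]}, {"linear": [-0.187, 0, -0.224], "delta_rot": [0, 0, 0]}, {"linear": [-0.187, 0, -0.224], "delta_rot": [0, 0, 0]}, {"linear": [-0.187, 0, -0.224], "delta_rot": [0, 0, 0]}, {"linear": [0, 0, 0], "delta_rot": [0, 0, 0]}])

```text
clock: 20.7
position: [620.9, -295.0, 290.0]
ee_rot: [3.13, 0.702, 1.661]
contact_force: [0.6, -0.8, -1.0]
gripper_width: 57.3
finger_force: 87.2
```

```bash
python3 - <<'E'
from h import *
B=np.load("B3.npy"); T=cur()@B; print(T.round(2)[:3,2:])
Hi=slotT(3,190)@np.linalg.inv(B); N=plan(Hi)
E
```

```text
[[-8.0000e-02  6.2726e+02]
 [ 7.3000e-01 -3.5894e+02]
 [ 6.8000e-01  2.3050e+02]]
rows 14: linear [0.282, -0.039, -0.086] rot [0.0003, 0.0281, -0.0]  (dist 485.3 ang 47.1)
```

Request:
apply_moves(deltas=[{"linear": [0.282, -0.039, -0.086], "delta_rot": [0, 0.0281, 0]}, {"linear": [0.282, -0.039, -0.086], "delta_rot": [0, 0.0281, 0]}, {"linear": [0.282, -0.039, -0.086], "delta_rot": [0, 0.0281, 0]}, {"linear": [0.282, -0.039, -0.086], "delta_rot": [0, 0.0281, 0]}, {"linear": [0.282, -0.039, -0.086], "delta_rot": [0, 0.0281, 0]}, {"linear": [0.282, -0.039, -0.086], "delta_rot": [0, 0.0281, 0]}, {"linear": [0.282, -0.039, -0.086], "delta_rot": [0, 0.0281, 0]}])

```text
clock: 21.28
position: [562.8, -57.6, 225.0]
ee_rot: [-3.14, 0.283, 1.669]
contact_force: [-0.5, -0.2, -4.2]
gripper_width: 57.8
finger_force: 86.9
```

Request:
apply_moves(deltas=[{"linear": [0.282, -0.039, -0.086], "delta_rot": [0, 0.0281, 0]}, {"linear": [0.282, -0.039, -0.086], "delta_rot": [0, 0.0281, 0]}, {"linear": [0.282, -0.039, -0.086], "delta_rot": [0, 0.0281, 0]}, {"linear": [0.282, -0.039, -0.086], "delta_rot": [0, 0.0281, 0]}, {"linear": [0.282, -0.039, -0.086], "delta_rot": [0, 0.0281, 0]}, {"linear": [0.282, -0.039, -0.086], "delta_rot": [0, 0.0281, 0]}, {"linear": [0.282, -0.039, -0.086], "delta_rot": [0, 0.0281, 0]}, {"linear": [0, 0, 0], "delta_rot": [0, 0, 0]}])

```text
clock: 21.95
position: [506.5, 181.5, 273.7]
ee_rot: [3.139, -0.131, 1.671]
contact_force: [0.3, -0.9, -2.9]
gripper_width: 57.2
finger_force: 87.0
```

```bash
python3 - <<'E'
from meas import *
B=np.load("B3.npy"); T=cur()@B; print(T.round(3)[:3,2:]); b=T[2,3]
for P in held(b+14,b+85,T[:2,3]):
  if len(P)>40:
    x,z0,e=axisfit(P,T[:2,3]); print(len(P),"xy",x[:2].round(1),"lean deg",np.rad2deg(x[2:]).round(1),"z0",z0.round(1),e.round(2))
plan(slotT(3,13)@np.linalg.inv(B),vmax=32)
E
```

```text
[[ 1.00000e-03  5.06174e+02]
 [-1.00000e-02  1.82220e+02]
 [ 1.00000e+00  1.86141e+02]]
374 xy [505.6 185.2] lean deg [ 0.3 -0.6] z0 234.3 0.68
rows 6: linear [-0.031, 0.003, 0.235] rot [-0.0001, -0.0003, 0.0002]  (dist 171.0 ang 0.3)
```

Request:
apply_moves(deltas=[{"linear": [-0.033, 0.003, 0.235], "delta_rot": [0, 0, 0]}, {"linear": [-0.033, 0.003, 0.235], "delta_rot": [0, 0, 0]}, {"linear": [-0.033, 0.003, 0.235], "delta_rot": [0, 0, 0]}, {"linear": [-0.033, 0.003, 0.235], "delta_rot": [0, 0, 0]}, {"linear": [-0.033, 0.003, 0.235], "delta_rot": [0, 0, 0]}, {"linear": [-0.033, 0.003, 0.2], "delta_rot": [0, 0, 0]}, {"linear": [0, 0, 0], "delta_rot": [0, 0, 0]}, {"linear": [0, 0, 0], "delta_rot": [0, 0, 0]}])

```text
clock: 22.72
position: [509.3, 174.6, 104.0]
ee_rot: [-3.139, -0.125, 1.668]
contact_force: [-0.5, -0.3, -2.2]
gripper_width: 57.4
finger_force: 86.8
```

```bash
python3 - <<'E'
from h import *
B=np.load("B3.npy"); print((cur()@B).round(3)[:3,2:], state()["contact_force"]); plan(slotT(3,9.5)@np.linalg.inv(B),n=2)
E
```

```text
[[ 5.00000e-03  5.08625e+02]
 [-3.00000e-03  1.74711e+02]
 [ 1.00000e+00  1.64200e+01]] [-0.52364429 -0.28166243 -2.18818652]
rows 2: linear [0.007, 0.002, 0.03] rot [-0.0011, -0.0009, 0.0]  (dist 7.4 ang 0.3)
```

Request:
apply_moves(deltas=[{"linear": [0.007, 0, 0.026], "delta_rot": [0, 0, 0]}, {"linear": [0.007, 0, 0.026], "delta_rot": [0, 0, 0]}, {"linear": [0, 0, 0], "delta_rot": [0, 0, 0]}])

```text
clock: 22.97
position: [510.0, 178.0, 99.9]
ee_rot: [3.14, -0.126, 1.669]
contact_force: [0.8, 1.0, -4.5]
gripper_width: 57.5
finger_force: 86.9
```

Request:
apply_moves(deltas=[{"linear": [-0.002, 0, 0.013], "delta_rot": [0, 0, 0]}, {"linear": [0, 0, 0], "delta_rot": [0, 0, 0]}])

```text
clock: 23.13
position: [509.8, 177.9, 97.9]
ee_rot: [3.14, -0.126, 1.669]
contact_force: [0.4, 0.5, -2.8]
gripper_width: 56.9
finger_force: 86.9
```

Request:
apply_moves(deltas=[{"linear": [-0.002, 0, 0.013], "delta_rot": [0, 0, 0]}, {"linear": [0, 0, 0], "delta_rot": [0, 0, 0]}])

```text
clock: 23.3
position: [509.9, 177.9, 96.5]
ee_rot: [3.14, -0.126, 1.669]
contact_force: [-0.4, 0.9, 1.8]
gripper_width: 57.5
finger_force: 87.5
```

Request:
apply_moves(deltas=[{"linear": [-0.001, 0, 0.007], "delta_rot": [0, 0, 0]}, {"linear": [0, 0, 0], "delta_rot": [0, 0, 0]}])

```text
clock: 23.47
position: [510.0, 178.0, 96.5]
ee_rot: [3.14, -0.126, 1.669]
contact_force: [-5.6, 0.8, 10.6]
gripper_width: 57.5
finger_force: 88.8
```

Request:
apply_moves(deltas=[{"linear": [0, 0, 0], "delta_rot": [0, 0, 0]}, {"linear": [0, 0, 0], "delta_rot": [0, 0, 0]}, {"linear": [0, 0, 0], "delta_rot": [0, 0, 0]}, {"linear": [0, 0, 0], "delta_rot": [0, 0, 0]}, {"linear": [0, 0, 0], "delta_rot": [0, 0, 0]}], grip=0)

```text
clock: 23.88
position: [509.7, 177.7, 95.0]
ee_rot: [3.141, -0.126, 1.669]
contact_force: [-0.7, -0.5, -0.6]
gripper_width: 85.7
finger_force: 0.0
```

Request:
apply_moves(deltas=[{"linear": [0, 0, -0.1], "delta_rot": [0, 0, 0]}, {"linear": [0, 0, -0.25], "delta_rot": [0, 0, 0]}, {"linear": [0, 0, -0.25], "delta_rot": [0, 0, 0]}, {"linear": [0, 0, -0.25], "delta_rot": [0, 0, 0]}, {"linear": [0, 0, -0.25], "delta_rot": [0, 0, 0]}, {"linear": [0, 0, -0.25], "delta_rot": [0, 0, 0]}])

```text
clock: 24.38
position: [511.3, 157.2, 258.4]
ee_rot: [3.14, -0.126, 1.669]
contact_force: [0.7, 0.5, 0.9]
gripper_width: 85.3
finger_force: 0.0
```

```bash
python3 - <<'E'
from meas import *
for i in(1,2,3):
  c=SLOT[i]
  for P in held(22,125,c):
    if len(P)>50:
      x,z0,e=axisfit(P,c); print(i,len(P),"xy",x[:2].round(1),"lean",np.rad2deg(x[2:]).round(1),"top",np.percentile(P[:,2],99).round(1),e.round(2))
G,ax=grasp(4); Pre=G.copy(); Pre[:3,3]-=90*G[:3,2]; H=Pre.copy(); H[:3,3]+=[0,0,100]
plan(H,vmax=38); print(H.round(2))
E
```

```text
1 633 xy [637.6 186.2] lean [ 2.3 -0.6] top 124.0 2.01
2 633 xy [623.5 316.6] lean [ 2.1 -1.4] top 124.6 2.02
3 541 xy [509.8 180.4] lean [ 2.  -2.3] top 124.2 1.63
rows 12: linear [-0.292, -0.037, 0.07] rot [-0.0, -0.0328, -0.0]  (dist 424.3 ang 47.2)
[[-8.0000e-02  1.0000e+00  6.0000e-02  5.0030e+02]
 [ 7.6000e-01  1.0000e-01 -6.4000e-01 -2.6658e+02]
 [-6.4000e-01  0.0000e+00 -7.7000e-01  2.6245e+02]
 [ 0.0000e+00  0.0000e+00  0.0000e+00  1.0000e+00]]
```

Request:
apply_moves(deltas=[{"linear": [-0.292, -0.037, 0.07], "delta_rot": [0, -0.0328, 0]}, {"linear": [-0.292, -0.037, 0.07], "delta_rot": [0, -0.0328, 0]}, {"linear": [-0.292, -0.037, 0.07], "delta_rot": [0, -0.0328, 0]}, {"linear": [-0.292, -0.037, 0.07], "delta_rot": [0, -0.0328, 0]}, {"linear": [-0.292, -0.037, 0.07], "delta_rot": [0, -0.0328, 0]}, {"linear": [-0.292, -0.037, 0.07], "delta_rot": [0, -0.0328, 0]}])

```text
clock: 25.18
position: [505.0, -56.4, 213.8]
ee_rot: [-3.139, 0.29, 1.67]
contact_force: [0.1, 0.1, -0.5]
gripper_width: 85.1
finger_force: 0.0
```

Request:
apply_moves(deltas=[{"linear": [-0.292, -0.037, 0.07], "delta_rot": [0, -0.0328, 0]}, {"linear": [-0.292, -0.037, 0.07], "delta_rot": [0, -0.0328, 0]}, {"linear": [-0.292, -0.037, 0.07], "delta_rot": [0, -0.0328, 0]}, {"linear": [-0.292, -0.037, 0.07], "delta_rot": [0, -0.0328, 0]}, {"linear": [-0.292, -0.037, 0.07], "delta_rot": [0, -0.0328, 0]}, {"linear": [-0.292, -0.037, 0.07], "delta_rot": [0, -0.0328, 0]}, {"linear": [0, 0, 0], "delta_rot": [0, 0, 0]}, {"linear": [0, 0, 0], "delta_rot": [0, 0, 0]}])

```text
clock: 25.85
position: [499.2, -266.4, 261.8]
ee_rot: [-3.14, 0.698, 1.668]
contact_force: [-0.4, 0.7, -0.5]
gripper_width: 85.7
finger_force: 0.0
```

```bash
python3 - <<'E'
from meas import *
print(state()["joint_pos"].round(2))
s=snapshot("wrist"); w=cloud(s)
k=(w[...,0]>455)&(w[...,0]<550)&(w[...,1]<-255)&(w[...,1]>-400)&(w[...,2]>84)&(w[...,2]<160); P=w[k]; print(len(P)); d,m,e=fit(P,(np.deg2rad(47),np.pi/2)); print(d.round(3),m.round(1),e)
print("proj mouth",proj(s,np.array(M[4])))
G,ax=grasp(4); Pre=G.copy(); Pre[:3,3]-=90*G[:3,2]; plan(Pre); plan(G,Pre,n=4)
E
```

```text
[-0.22 -0.29  1.88 -0.68  1.35 -0.23]
2707
[-0.078  0.727  0.682] [ 502.2 -291.4  122.6] 0.5733406542697175
proj mouth [321.90943281  97.3200519 ]
rows 3: linear [0.175, 0.002, 0.213] rot [-0.0003, -0.0002, -0.0001]  (dist 99.2 ang 0.1)
rows 4: linear [-0.0, -0.0, 0.187] rot [-0.0, 0.0, -0.0]  (dist 90.0 ang 0.0)
```

Request:
apply_moves(deltas=[{"linear": [0.175, 0.002, 0.213], "delta_rot": [0, 0, 0]}, {"linear": [0.175, 0.002, 0.213], "delta_rot": [0, 0, 0]}, {"linear": [0.175, 0.002, 0.213], "delta_rot": [0, 0, 0]}, {"linear": [0, 0, 0], "delta_rot": [0, 0, 0]}])

```text
clock: 26.23
position: [498.4, -265.3, 156.1]
ee_rot: [-3.131, 0.694, 1.676]
contact_force: [-0.9, 0.2, -2.4]
gripper_width: 85.7
finger_force: 0.0
```

Request:
apply_moves(deltas=[{"linear": [0, 0, 0.188], "delta_rot": [0, 0, 0]}, {"linear": [0, 0, 0.188], "delta_rot": [0, 0, 0]}, {"linear": [0, 0, 0.188], "delta_rot": [0, 0, 0]}, {"linear": [0, 0, 0.188], "delta_rot": [0, 0, 0]}, {"linear": [0, 0, 0], "delta_rot": [0, 0, 0]}])

```text
clock: 26.65
position: [505.7, -325.4, 92.4]
ee_rot: [-3.138, 0.697, 1.671]
contact_force: [-0.2, 0.5, -0.4]
gripper_width: 85.4
finger_force: 0.0
```

Request:
apply_moves(deltas=[{"linear": [0, 0, 0], "delta_rot": [0, 0, 0]}, {"linear": [0, 0, 0], "delta_rot": [0, 0, 0]}, {"linear": [0, 0, 0], "delta_rot": [0, 0, 0]}, {"linear": [0, 0, 0], "delta_rot": [0, 0, 0]}, {"linear": [0, 0, 0], "delta_rot": [0, 0, 0]}, {"linear": [0, 0, 0], "delta_rot": [0, 0, 0]}], grip=1, grip_force=80)

```text
clock: 27.15
position: [507.5, -324.4, 96.3]
ee_rot: [3.137, 0.7, 1.668]
contact_force: [2.3, 3.1, 7.6]
gripper_width: 57.3
finger_force: 85.1
```

```bash
python3 - <<'E'
from h import *
m=[502.8,-293,125.5]; _,ax=grasp(4); B=np.linalg.inv(cur())@stubT(m,ax); print(B.round(2)); B[1,3]=-.5; np.save("B4.npy",B); print(cur()[:3,3])
E
```

```text
[[  0.     0.99   0.12 -10.13]
 [  1.    -0.     0.    -1.74]
 [  0.     0.12  -0.99  86.31]
 [  0.     0.     0.     1.  ]]
[ 507.49382962 -324.41707032   96.33861517]
```

Request:
apply_moves(deltas=[{"linear": [0.029, 0, -0.024], "delta_rot": [0, 0, 0]}, {"linear": [0.029, 0, -0.024], "delta_rot": [0, 0, 0]}, {"linear": [0.029, 0, -0.024], "delta_rot": [0, 0, 0]}, {"linear": [0.029, 0, -0.024], "delta_rot": [0, 0, 0]}, {"linear": [0, 0, 0], "delta_rot": [0, 0, 0]}, {"linear": [0, 0, 0], "delta_rot": [0, 0, 0]}])

```text
clock: 27.65
position: [505.1, -306.3, 96.3]
ee_rot: [3.139, 0.7, 1.668]
contact_force: [-4.9, 10.8, 16.5]
gripper_width: 57.0
finger_force: 89.1
```

Request:
apply_moves(deltas=[{"linear": [-0.032, 0, -0.038], "delta_rot": [0, 0, 0]}, {"linear": [-0.032, 0, -0.038], "delta_rot": [0, 0, 0]}, {"linear": [0, 0, 0], "delta_rot": [0, 0, 0]}])

```text
clock: 27.9
position: [504.8, -306.6, 107.4]
ee_rot: [3.14, 0.699, 1.668]
contact_force: [0.5, 0.0, -3.2]
gripper_width: 57.6
finger_force: 86.6
```

Request:
apply_moves(deltas=[{"linear": [-0.187, 0, -0.224], "delta_rot": [0, 0, 0]}, {"linear": [-0.187, 0, -0.224], "delta_rot": [0, 0, 0]}, {"linear": [-0.187, 0, -0.224], "delta_rot": [0, 0, 0]}, {"linear": [-0.187, 0, -0.224], "delta_rot": [0, 0, 0]}, {"linear": [-0.187, 0, -0.224], "delta_rot": [0, 0, 0]}, {"linear": [-0.187, 0, -0.224], "delta_rot": [0, 0, 0]}, {"linear": [0, 0, 0], "delta_rot": [0, 0, 0]}, {"linear": [0, 0, 0], "delta_rot": [0, 0, 0]}])

```text
clock: 28.57
position: [504.7, -306.1, 318.1]
ee_rot: [3.137, 0.699, 1.666]
contact_force: [1.0, -0.0, -6.1]
gripper_width: 57.3
finger_force: 88.0
```

```bash
python3 - <<'E'
from h import *
B=np.load("B4.npy"); C=cur(); T=C@B; print(T.round(2)[:3,2:])
Hi=slotT(4,200)@np.linalg.inv(B); N=plan(Hi); 
D=np.linalg.inv(C)@Hi
from scipy.spatial.transform import Rotation as R
rv=R.from_matrix(D[:3,:3]).as_rotvec();r=R.from_rotvec(rv/N);S=sum((r**k).as_matrix() for k in range(N));t=np.linalg.solve(S,D[:3,3]);d=mk(r.as_matrix(),t)
X=C
for k in range(N):
    X=X@d; Y=X@B; print(k,Y[:3,3].round(0),end=' ')
E
```

```text
[[-7.0000e-02  5.1057e+02]
 [ 7.3000e-01 -3.6912e+02]
 [ 6.8000e-01  2.5856e+02]]
rows 18: linear [0.282, 0.024, -0.075] rot [0.0, 0.0217, 0.0]  (dist 615.1 ang 47.0)
0 [ 510. -335.  241.] 1 [ 510. -299.  225.] 2 [ 509. -263.  210.] 3 [ 508. -226.  198.] 4 [ 508. -189.  186.] 5 [ 507. -151.  177.] 6 [ 506. -113.  169.] 7 [505. -75. 163.] 8 [504. -36. 159.] 9 [503.   2. 157.] 10 [502.  41. 156.] 11 [501.  80. 157.] 12 [500. 119. 160.] 13 [500. 157. 164.] 14 [499. 196. 171.] 15 [498. 234. 179.] 16 [497. 271. 189.] 17 [496. 309. 200.]
```

Request:
apply_moves(deltas=[{"linear": [-0.161, 0, -0.19], "delta_rot": [0, 0, 0]}, {"linear": [0.282, 0.024, -0.075], "delta_rot": [0, 0.0217, 0]}, {"linear": [0.282, 0.024, -0.075], "delta_rot": [0, 0.0217, 0]}, {"linear": [0.282, 0.024, -0.075], "delta_rot": [0, 0.0217, 0]}, {"linear": [0.282, 0.024, -0.075], "delta_rot": [0, 0.0217, 0]}, {"linear": [0.282, 0.024, -0.075], "delta_rot": [0, 0.0217, 0]}, {"linear": [0.282, 0.024, -0.075], "delta_rot": [0, 0.0217, 0]}])

```text
clock: 29.15
position: [501.3, -105.4, 276.4]
ee_rot: [-3.138, 0.423, 1.67]
contact_force: [0.8, 0.7, -4.1]
gripper_width: 57.4
finger_force: 87.9
```

Request:
apply_moves(deltas=[{"linear": [0.282, 0.024, -0.075], "delta_rot": [0, 0.0217, 0]}, {"linear": [0.282, 0.024, -0.075], "delta_rot": [0, 0.0217, 0]}, {"linear": [0.282, 0.024, -0.075], "delta_rot": [0, 0.0217, 0]}, {"linear": [0.282, 0.024, -0.075], "delta_rot": [0, 0.0217, 0]}, {"linear": [0.282, 0.024, -0.075], "delta_rot": [0, 0.0217, 0]}, {"linear": [0.282, 0.024, -0.075], "delta_rot": [0, 0.0217, 0]}])

```text
clock: 29.65
position: [498.0, 104.5, 265.9]
ee_rot: [-3.138, 0.152, 1.669]
contact_force: [0.5, 0.3, -4.4]
gripper_width: 57.2
finger_force: 87.9
```

Request:
apply_moves(deltas=[{"linear": [0.282, 0.024, -0.075], "delta_rot": [0, 0.0217, 0]}, {"linear": [0.282, 0.024, -0.075], "delta_rot": [0, 0.0217, 0]}, {"linear": [0.282, 0.024, -0.075], "delta_rot": [0, 0.0217, 0]}, {"linear": [0.282, 0.024, -0.075], "delta_rot": [0, 0.0217, 0]}, {"linear": [0.282, 0.024, -0.075], "delta_rot": [0, 0.0217, 0]}, {"linear": [0.282, 0.024, -0.075], "delta_rot": [0, 0.0217, 0]}, {"linear": [0, 0, 0], "delta_rot": [0, 0, 0]}, {"linear": [0, 0, 0], "delta_rot": [0, 0, 0]}])

```text
clock: 30.32
position: [495.7, 308.6, 312.2]
ee_rot: [-3.14, -0.118, 1.67]
contact_force: [-0.4, 0.8, -4.8]
gripper_width: 57.4
finger_force: 88.1
```

```bash
python3 - <<'E'
from meas import *
B=np.load("B4.npy"); T=cur()@B; print(T.round(3)[:3,2:]); b=T[2,3]
for P in held(b+14,b+85,T[:2,3]):
  if len(P)>40:
    x,z0,e=axisfit(P,T[:2,3]); print(len(P),"xy",x[:2].round(1),"lean deg",np.rad2deg(x[2:]).round(1),"z0",z0.round(1),e.round(2))
plan(slotT(4,15)@np.linalg.inv(B),vmax=33)
E
```

```text
[[4.00000e-03 4.95003e+02]
 [3.00000e-03 3.08613e+02]
 [1.00000e+00 2.25328e+02]]
421 xy [494.7 311.9] lean deg [0.5 0.3] z0 273.3 0.82
rows 7: linear [-0.029, 0.001, 0.249] rot [-0.0003, 0.0002, 0.0]  (dist 210.3 ang 0.3)
```

Request:
apply_moves(deltas=[{"linear": [-0.032, 0.001, 0.249], "delta_rot": [0, 0, 0]}, {"linear": [-0.032, 0.001, 0.249], "delta_rot": [0, 0, 0]}, {"linear": [-0.032, 0.001, 0.249], "delta_rot": [0, 0, 0]}, {"linear": [-0.032, 0.001, 0.249], "delta_rot": [0, 0, 0]}, {"linear": [-0.032, 0.001, 0.249], "delta_rot": [0, 0, 0]}, {"linear": [-0.032, 0.001, 0.249], "delta_rot": [0, 0, 0]}, {"linear": [-0.032, 0.001, 0.22], "delta_rot": [0, 0, 0]}, {"linear": [0, 0, 0], "delta_rot": [0, 0, 0]}])

```text
clock: 31.08
position: [494.6, 303.5, 100.0]
ee_rot: [-3.134, -0.115, 1.667]
contact_force: [-1.7, -0.5, -5.8]
gripper_width: 57.2
finger_force: 87.7
```

Request:
apply_moves(deltas=[{"linear": [0, 0, 0], "delta_rot": [0, 0, 0]}, {"linear": [0, 0, 0], "delta_rot": [0, 0, 0]}])

```text
clock: 31.25
position: [497.7, 305.7, 108.4]
ee_rot: [3.14, -0.12, 1.669]
contact_force: [-1.0, 0.2, -3.7]
gripper_width: 57.5
finger_force: 87.7
```

```bash
python3 - <<'E'
from h import *
B=np.load("B4.npy"); print((cur()@B).round(3)[:3,2:], state()["contact_force"]); plan(slotT(4,9.5)@np.linalg.inv(B),n=2)
E
```

```text
[[0.00000e+00 4.97366e+02]
 [1.00000e-03 3.05894e+02]
 [1.00000e+00 2.14660e+01]] [-1.00616351  0.19277705 -3.67599598]
rows 2: linear [0.005, -0.004, 0.051] rot [-0.0001, 0.0002, 0.0001]  (dist 12.3 ang 0.1)
```

Request:
apply_moves(deltas=[{"linear": [0.003, -0.003, 0.03], "delta_rot": [0, 0, 0]}, {"linear": [0.003, -0.003, 0.03], "delta_rot": [0, 0, 0]}, {"linear": [0, 0, 0.02], "delta_rot": [0, 0, 0]}, {"linear": [0, 0, 0], "delta_rot": [0, 0, 0]}])

```text
clock: 31.58
position: [496.2, 307.7, 97.2]
ee_rot: [3.141, -0.119, 1.669]
contact_force: [-0.3, -0.3, -4.7]
gripper_width: 57.3
finger_force: 87.9
```

Request:
apply_moves(deltas=[{"linear": [-0.002, 0, 0.013], "delta_rot": [0, 0, 0]}, {"linear": [0, 0, 0], "delta_rot": [0, 0, 0]}])

```text
clock: 31.75
position: [496.5, 307.8, 96.4]
ee_rot: [3.14, -0.12, 1.669]
contact_force: [-1.4, -1.1, 2.0]
gripper_width: 57.4
finger_force: 88.5
```

Request:
apply_moves(deltas=[{"linear": [-0.002, 0, 0.011], "delta_rot": [0, 0, 0]}, {"linear": [0, 0, 0], "delta_rot": [0, 0, 0]}])

```text
clock: 31.92
position: [496.5, 307.8, 96.3]
ee_rot: [3.14, -0.12, 1.669]
contact_force: [-9.0, -4.3, 15.2]
gripper_width: 57.4
finger_force: 90.2
```

Release, retract and rise, then check all four stubs and the plugs.

Request:
apply_moves(deltas=[{"linear": [0, 0, -0.006], "delta_rot": [0, 0, 0]}, {"linear": [0, 0, 0], "delta_rot": [0, 0, 0]}])

```text
clock: 32.08
position: [496.4, 307.7, 96.3]
ee_rot: [3.14, -0.12, 1.669]
contact_force: [-5.1, -2.4, 7.9]
gripper_width: 57.2
finger_force: 89.6
```

Request:
apply_moves(deltas=[{"linear": [0, 0, 0], "delta_rot": [0, 0, 0]}, {"linear": [0, 0, 0], "delta_rot": [0, 0, 0]}, {"linear": [0, 0, 0], "delta_rot": [0, 0, 0]}, {"linear": [0, 0, 0], "delta_rot": [0, 0, 0]}, {"linear": [0, 0, 0], "delta_rot": [0, 0, 0]}], grip=0)

```text
clock: 32.5
position: [496.3, 307.4, 95.1]
ee_rot: [3.141, -0.119, 1.669]
contact_force: [-0.1, -0.4, -0.1]
gripper_width: 85.0
finger_force: 0.0
```

Request:
apply_moves(deltas=[{"linear": [0, 0, -0.1], "delta_rot": [0, 0, 0]}, {"linear": [0, 0, -0.25], "delta_rot": [0, 0, 0]}, {"linear": [0, 0, -0.25], "delta_rot": [0, 0, 0]}, {"linear": [0, 0, -0.25], "delta_rot": [0, 0, 0]}, {"linear": [0, 0, -0.25], "delta_rot": [0, 0, 0]}, {"linear": [0, 0, -0.25], "delta_rot": [0, 0, 0]}, {"linear": [0, 0, -0.25], "delta_rot": [0, 0, 0]}, {"linear": [0, 0, -0.25], "delta_rot": [0, 0, 0]}])

```text
clock: 33.17
position: [498.4, 280.7, 318.2]
ee_rot: [3.14, -0.12, 1.669]
contact_force: [-0.1, -0.0, -0.1]
gripper_width: 85.5
finger_force: 0.0
```

```bash
python3 - <<'E'
from meas import *
# move targets: tool down over y ~ 60 so both cams see
A=mk(downR(60),[420,60,330]); plan(A,vmax=38); print(state()["joint_pos"].round(2))
for yw in (0,60,95.7): 
  plan(mk(downR(yw),[420,60,330]),vmax=38)
E
```

```text
rows 7: linear [-0.278, -0.049, -0.033] rot [-0.0024, -0.0079, 0.0424]  (dist 234.5 ang 36.3)
[ 0.41 -0.15  1.57  0.11  1.68  0.33]
rows 15: linear [-0.137, 0.048, -0.016] rot [-0.0031, -0.0029, 0.0531]  (dist 234.5 ang 95.8)
rows 7: linear [-0.278, -0.049, -0.033] rot [-0.0024, -0.0079, 0.0424]  (dist 234.5 ang 36.3)
rows 7: linear [-0.251, -0.119, -0.031] rot [0.0001, -0.0082, -0.0001]  (dist 234.5 ang 6.9)
```

Request:
apply_moves(deltas=[{"linear": [-0.251, -0.119, -0.031], "delta_rot": [0, -0.0082, 0]}, {"linear": [-0.251, -0.119, -0.031], "delta_rot": [0, -0.0082, 0]}, {"linear": [-0.251, -0.119, -0.031], "delta_rot": [0, -0.0082, 0]}, {"linear": [-0.251, -0.119, -0.031], "delta_rot": [0, -0.0082, 0]}, {"linear": [-0.251, -0.119, -0.031], "delta_rot": [0, -0.0082, 0]}, {"linear": [-0.251, -0.119, -0.031], "delta_rot": [0, -0.0082, 0]}, {"linear": [-0.251, -0.119, -0.031], "delta_rot": [0, -0.0082, 0]}, {"linear": [0, 0, 0], "delta_rot": [0, 0, 0]}], grip=0.35)

```text
clock: 33.83
position: [418.5, 57.0, 329.4]
ee_rot: [3.138, 0.003, 1.666]
contact_force: [0.4, 0.8, -0.1]
gripper_width: 55.4
finger_force: 0.0
```

```bash
cat >> meas.py <<'E'
def plugs(box=(400,720,-70,80),names=("scene","top","wrist"),zl=(68,84)):
    for n in names:
        s=snapshot(n); w=cloud(s); g=cv2.cvtColor(s["frame"],cv2.COLOR_BGR2HSV)
        k=((w[...,2]>zl[0])&(w[...,2]<zl[1])&(w[...,0]>box[0])&(w[...,0]<box[1])&(w[...,1]>box[2])&(w[...,1]<box[3])&(g[...,2]>120)&(g[...,1]<60)).astype(np.uint8)
        nl,L,st,ce=cv2.connectedComponentsWithStats(k)
        for i in range(1,nl):
            if st[i,4]>20:
                q=w[L==i]; c=ce[i]; print(n,"px",c.round(0),st[i,4],"mean",q.mean(0).round(1),"ray@76",ray(s,*c,76)[:2].round(1))
def mouths(names=("scene","top")):
    """rim points near z=138 -> circle centre"""
    for n in names:
        s=snapshot(n); w=cloud(s)
        for i,c in SLOT.items():
            q=w[(np.hypot(w[...,0]-c[0],w[...,1]-c[1])<45)&(w[...,2]>132)&(w[...,2]<145)]
            if len(q)<15: print(n,i,"few",len(q)); continue
            f=lambda x: np.hypot(q[:,0]-x[0],q[:,1]-x[1])-27.5
            r=least_squares(f,c,loss='soft_l1'); print(n,i,"mouth",r.x.round(1),"z",np.median(q[:,2]).round(1),len(q),"res",np.median(abs(r.fun)).round(2))
E
python3 - <<'E'
from meas import *
print(cur()[:3,3]); plugs(); mouths()
s=snapshot("scene"); cv2.imwrite("pics/s2.png",s["frame"])
E
```

```text
[418.53087512  56.98350368 329.4164866 ]
scene px [324. 165.] 81 mean [446.4 -10.1  75.2] ray@76 [447.  -10.1]
scene px [325. 190.] 92 mean [529.7  -7.5  75. ] ray@76 [530.3  -7.6]
scene px [303. 219.] 74 mean [618.3 -66.5  72.4] ray@76 [620.4 -66.3]
scene px [332. 214.] 95 mean [604.1  11.   75.1] ray@76 [604.6  11. ]
scene px [333. 239.] 104 mean [679.2  11.   75. ] ray@76 [679.7  11. ]
top px [302. 151.] 29 mean [682.    4.7  75.2] ray@76 [681.7   4.7]
top px [333. 173.] 72 mean [617.2 -66.5  71.8] ray@76 [615.8 -66.2]
wrist px [469. 206.] 483 mean [601.1  11.4  75.1] ray@76 [600.7  11.7]
wrist px [333. 211.] 475 mean [443.2  -9.5  75. ] ray@76 [443.1  -9.1]
wrist px [531. 212.] 512 mean [675.   11.5  74.7] ray@76 [674.2  11.9]
wrist px [403. 216.] 469 mean [526.2  -7.8  75.1] ray@76 [525.9  -7.4]
wrist px [464. 264.] 330 mean [613.2 -66.4  71.7] ray@76 [611.  -64.2]
scene 1 mouth [637.6 186.1] z 136.9 155 res 1.36
scene 2 mouth [624.  316.9] z 136.6 158 res 1.37
scene 3 mouth [510.5 181.3] z 137.0 142 res 1.43
scene 4 mouth [497.  309.9] z 136.9 145 res 1.47
top 1 mouth [635.4 185.8] z 137.0 76 res 1.24
top 2 mouth [621.7 316.4] z 137.0 52 res 1.24
top 3 few 0
top 4 few 0
```

View pics/s2.png

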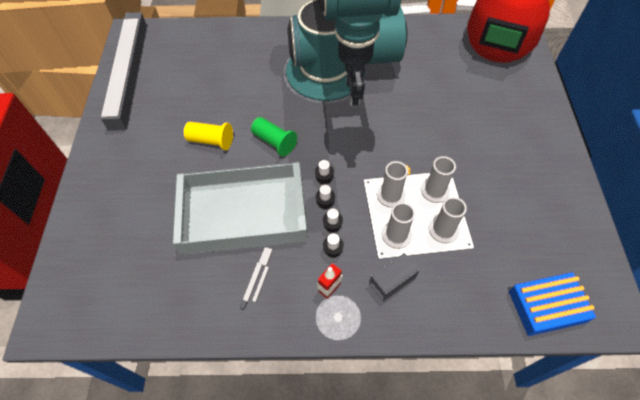

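Scene view: all four stubs stand upright on the plate, with mouths at (396,168), (442,163), (403,212) and (454,206) and flanges inside the plate edges. The bin is empty, and the plugs stand at (324,170), (325,195), (332,218) and (333,243).

```bash
python3 - <<'E'
from meas import *
A=mk(downR(95.7),[676.8,11.3,140]); plan(A,vmax=36); B=A.copy(); B[2,3]=47; plan(B,A,vmax=25)
E
```

```text
rows 9: linear [-0.069, 0.232, 0.173] rot [0.0, 0.0, -0.0]  (dist 321.4 ang 0.0)
rows 4: linear [-0.0, -0.0, 0.194] rot [0.0, 0.0, 0.0]  (dist 93.0 ang 0.0)
```

Request:
apply_moves(deltas=[{"linear": [-0.069, 0.232, 0.173], "delta_rot": [0, 0, 0]}, {"linear": [-0.069, 0.232, 0.173], "delta_rot": [0, 0, 0]}, {"linear": [-0.069, 0.232, 0.173], "delta_rot": [0, 0, 0]}, {"linear": [-0.069, 0.232, 0.173], "delta_rot": [0, 0, 0]}, {"linear": [-0.069, 0.232, 0.173], "delta_rot": [0, 0, 0]}])

```text
clock: 34.55
position: [564.2, 33.3, 221.9]
ee_rot: [-3.141, 0.001, 1.67]
contact_force: [-0.1, 0.1, 0.5]
gripper_width: 55.5
finger_force: 0.0
```

Request:
apply_moves(deltas=[{"linear": [-0.069, 0.232, 0.173], "delta_rot": [0, 0, 0]}, {"linear": [-0.069, 0.232, 0.173], "delta_rot": [0, 0, 0]}, {"linear": [-0.069, 0.232, 0.173], "delta_rot": [0, 0, 0]}, {"linear": [-0.069, 0.232, 0.14], "delta_rot": [0, 0, 0]}, {"linear": [0, 0, 0], "delta_rot": [0, 0, 0]}, {"linear": [0, 0, 0], "delta_rot": [0, 0, 0]}])

```text
clock: 35.05
position: [677.1, 11.3, 141.5]
ee_rot: [-3.138, 0.0, 1.67]
contact_force: [-0.1, -0.0, 1.1]
gripper_width: 55.7
finger_force: 0.0
```

```bash
python3 - <<'E'
from meas import *
print(cur()[:3,3]); plugs(names=("wrist","scene"),box=(560,730,-50,60))
plan(mk(downR(95.7),[676.8,11.3,47]),vmax=20)
E
```

```text
[677.10131917  11.32284944 141.54382312]
wrist px [201. 199.] 1828 mean [603.   12.   74.9] ray@76 [603.3  12.4]
wrist px [320. 211.] 1734 mean [676.5  11.5  75. ] ray@76 [676.5  11.9]
scene px [332. 241.] 60 mean [683.9   8.9  75.4] ray@76 [684.2   8.9]
rows 5: linear [-0.0, 0.0, 0.163] rot [0.0, 0.0001, -0.0]  (dist 97.7 ang 0.0)
```

Request:
apply_moves(deltas=[{"linear": [0, 0, 0.163], "delta_rot": [0, 0, 0]}, {"linear": [0, 0, 0.163], "delta_rot": [0, 0, 0]}, {"linear": [0, 0, 0.163], "delta_rot": [0, 0, 0]}, {"linear": [0, 0, 0.163], "delta_rot": [0, 0, 0]}, {"linear": [0, 0, 0.1], "delta_rot": [0, 0, 0]}, {"linear": [0, 0, 0.05], "delta_rot": [0, 0, 0]}, {"linear": [0, 0, 0], "delta_rot": [0, 0, 0]}])

```text
clock: 35.73
position: [676.4, 10.9, 48.0]
ee_rot: [-3.142, 0.001, 1.669]
contact_force: [-0.2, -0.3, -0.3]
gripper_width: 55.5
finger_force: 0.0
```

Request:
apply_moves(deltas=[{"linear": [0, 0, 0], "delta_rot": [0, 0, 0]}, {"linear": [0, 0, 0], "delta_rot": [0, 0, 0]}, {"linear": [0, 0, 0], "delta_rot": [0, 0, 0]}, {"linear": [0, 0, 0], "delta_rot": [0, 0, 0]}, {"linear": [0, 0, 0], "delta_rot": [0, 0, 0]}, {"linear": [0, 0, 0], "delta_rot": [0, 0, 0]}], grip=1, grip_force=60)

```text
clock: 36.23
position: [677.6, 10.6, 50.1]
ee_rot: [3.139, 0.001, 1.669]
contact_force: [-2.4, 0.2, 7.2]
gripper_width: 28.3
finger_force: 59.2
```

Request:
apply_moves(deltas=[{"linear": [0, 0, -0.1], "delta_rot": [0, 0, 0]}, {"linear": [0, 0, -0.3], "delta_rot": [0, 0, 0]}, {"linear": [0, 0, -0.3], "delta_rot": [0, 0, 0]}, {"linear": [0, 0, -0.3], "delta_rot": [0, 0, 0]}, {"linear": [0, 0, -0.3], "delta_rot": [0, 0, 0]}, {"linear": [0, 0, -0.3], "delta_rot": [0, 0, 0]}, {"linear": [0, 0, -0.2], "delta_rot": [0, 0, 0]}, {"linear": [0, 0, 0], "delta_rot": [0, 0, 0]}])

```text
clock: 36.9
position: [677.8, 10.7, 272.4]
ee_rot: [3.132, 0.002, 1.669]
contact_force: [0.8, -0.3, -0.1]
gripper_width: 28.4
finger_force: 59.4
```

```bash
python3 - <<'E'
from meas import *
print(cur()[:3,3]); plan(mk(downR(95.7),[636.5,186,236]),vmax=34)
s=snapshot("wrist"); cv2.imwrite("pics/w5.png",s["frame"])
E
```

```text
[677.76916302  10.68381669 272.37348695]
rows 6: linear [0.248, -0.033, 0.05] rot [0.0008, 0.0001, -0.0001]  (dist 183.7 ang 0.6)
```

View pics/w5.png

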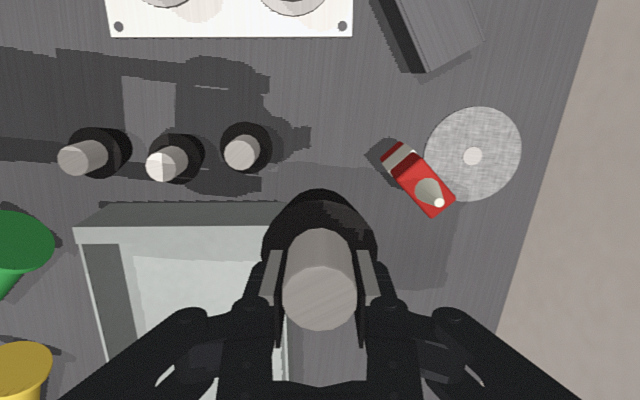

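The wrist view shows the first plug held straight, knob at (320,285), with the other three still at (85,155), (170,160) and (243,150).

Request:
apply_moves(deltas=[{"linear": [0.248, -0.033, 0.05], "delta_rot": [0, 0, 0]}, {"linear": [0.248, -0.033, 0.05], "delta_rot": [0, 0, 0]}, {"linear": [0.248, -0.033, 0.05], "delta_rot": [0, 0, 0]}, {"linear": [0.248, -0.033, 0.05], "delta_rot": [0, 0, 0]}, {"linear": [0.248, -0.033, 0.05], "delta_rot": [0, 0, 0]}, {"linear": [0.248, -0.033, 0.05], "delta_rot": [0, 0, 0]}, {"linear": [0, 0, 0], "delta_rot": [0, 0, 0]}, {"linear": [0, 0, 0], "delta_rot": [0, 0, 0]}])

```text
clock: 37.62
position: [634.7, 187.3, 226.8]
ee_rot: [-3.14, 0.001, 1.671]
contact_force: [0.3, 0.1, -0.8]
gripper_width: 28.3
finger_force: 59.4
```

```bash
python3 - <<'E'
from meas import *
print(cur()[:3,3], R.from_matrix(cur()[:3,:3]).as_euler('xyz').round(3)); mouths(("scene","top","wrist")); plan(mk(downR(95.7),[636.5,186,205]),n=3)
E
```

```text
[634.74598231 187.25529838 226.82322016] [-3.140e+00  1.000e-03  1.671e+00]
scene 1 mouth [637.7 186.1] z 137.1 117 res 1.22
scene 2 mouth [623.8 316.7] z 136.7 159 res 1.32
scene 3 mouth [510.3 181.4] z 136.7 102 res 1.4
scene 4 mouth [496.8 310.3] z 137.0 104 res 1.49
top 1 few 0
top 2 few 0
top 3 few 0
top 4 few 0
wrist 1 mouth [635.7 186.3] z 137.1 1169 res 1.27
wrist 2 mouth [621.9 316.6] z 137.1 1055 res 1.24
wrist 3 mouth [509.6 181.8] z 137.0 2316 res 1.18
wrist 4 mouth [496.3 309.5] z 137.0 1009 res 1.21
rows 3: linear [0.002, 0.002, 0.064] rot [0.0, 0.0002, -0.0003]  (dist 23.0 ang 0.1)
```

Request:
apply_moves(deltas=[{"linear": [-0.003, 0.004, 0.07], "delta_rot": [0, 0, 0]}, {"linear": [-0.003, 0.004, 0.07], "delta_rot": [0, 0, 0]}, {"linear": [-0.003, 0.004, 0.07], "delta_rot": [0, 0, 0]}, {"linear": [0, 0, 0], "delta_rot": [0, 0, 0]}, {"linear": [0, 0, 0], "delta_rot": [0, 0, 0]}, {"linear": [0, 0, 0], "delta_rot": [0, 0, 0]}])

```text
clock: 38.27
position: [637.3, 185.0, 202.9]
ee_rot: [3.141, 0.001, 1.669]
contact_force: [0.7, 0.1, -0.9]
gripper_width: 28.0
finger_force: 59.4
```

```bash
python3 - <<'E'
from meas import *
print(cur()[:3,3]); plan(mk(downR(95.7),[636.2,186.2,176]),n=3)
E
```

```text
[637.27762128 184.97504939 202.92376023]
rows 3: linear [0.004, -0.003, 0.075] rot [0.0001, 0.0001, -0.0002]  (dist 27.0 ang 0.1)
```

Request:
apply_moves(deltas=[{"linear": [0.004, -0.003, 0.06], "delta_rot": [0, 0, 0]}, {"linear": [0.004, -0.003, 0.06], "delta_rot": [0, 0, 0]}, {"linear": [0.004, -0.003, 0.06], "delta_rot": [0, 0, 0]}, {"linear": [0, 0, 0], "delta_rot": [0, 0, 0]}, {"linear": [0, 0, 0], "delta_rot": [0, 0, 0]}])

```text
clock: 38.68
position: [635.7, 186.4, 180.5]
ee_rot: [-3.141, 0.001, 1.669]
contact_force: [0.1, -0.0, -0.7]
gripper_width: 28.3
finger_force: 59.4
```

Request:
apply_moves(deltas=[{"linear": [0, 0, 0.035], "delta_rot": [0, 0, 0]}, {"linear": [0, 0, 0.035], "delta_rot": [0, 0, 0]}, {"linear": [0, 0, 0], "delta_rot": [0, 0, 0]}])

```text
clock: 38.93
position: [635.8, 186.3, 172.0]
ee_rot: [-3.141, 0.001, 1.669]
contact_force: [-0.3, -0.1, -1.3]
gripper_width: 28.1
finger_force: 59.4
```

Request:
apply_moves(deltas=[{"linear": [0, 0, 0.025], "delta_rot": [0, 0, 0]}, {"linear": [0, 0, 0], "delta_rot": [0, 0, 0]}])

```text
clock: 39.1
position: [635.9, 186.4, 169.4]
ee_rot: [3.142, 0.001, 1.669]
contact_force: [0.2, -0.6, -1.6]
gripper_width: 28.3
finger_force: 59.4
```

Request:
apply_moves(deltas=[{"linear": [0, 0, 0.025], "delta_rot": [0, 0, 0]}, {"linear": [0, 0, 0], "delta_rot": [0, 0, 0]}])

```text
clock: 39.27
position: [636.0, 186.4, 166.5]
ee_rot: [3.141, 0.001, 1.669]
contact_force: [0.7, 0.6, -1.2]
gripper_width: 28.5
finger_force: 59.4
```

Request:
apply_moves(deltas=[{"linear": [0, 0, 0.02], "delta_rot": [0, 0, 0]}, {"linear": [0, 0, 0], "delta_rot": [0, 0, 0]}])

```text
clock: 39.43
position: [636.1, 186.4, 164.4]
ee_rot: [3.141, 0.001, 1.669]
contact_force: [0.7, -0.0, -0.5]
gripper_width: 28.2
finger_force: 59.4
```

Request:
apply_moves(deltas=[{"linear": [0, 0, 0.015], "delta_rot": [0, 0, 0]}, {"linear": [0, 0, 0], "delta_rot": [0, 0, 0]}])

```text
clock: 39.6
position: [636.4, 186.5, 163.4]
ee_rot: [3.14, 0.001, 1.669]
contact_force: [2.1, 0.7, 4.0]
gripper_width: 28.4
finger_force: 59.9
```

Contact comes at the expected depth (TCP about 164). I'll seat it with more push.

Request:
apply_moves(deltas=[{"linear": [0, 0, 0.015], "delta_rot": [0, 0, 0]}, {"linear": [0, 0, 0], "delta_rot": [0, 0, 0]}])

```text
clock: 39.77
position: [636.5, 186.5, 162.7]
ee_rot: [3.139, 0.0, 1.669]
contact_force: [-2.2, -0.3, 11.9]
gripper_width: 28.3
finger_force: 61.0
```

Request:
apply_moves(deltas=[{"linear": [0, 0, 0.012], "delta_rot": [0, 0, 0]}, {"linear": [0, 0, 0], "delta_rot": [0, 0, 0]}])

```text
clock: 39.93
position: [636.7, 186.6, 162.5]
ee_rot: [3.138, 0.0, 1.669]
contact_force: [-5.1, -0.7, 21.0]
gripper_width: 28.3
finger_force: 61.8
```

Request:
apply_moves(deltas=[{"linear": [0, 0, 0], "delta_rot": [0, 0, 0]}, {"linear": [0, 0, 0], "delta_rot": [0, 0, 0]}, {"linear": [0, 0, 0], "delta_rot": [0, 0, 0]}, {"linear": [0, 0, 0], "delta_rot": [0, 0, 0]}, {"linear": [0, 0, 0], "delta_rot": [0, 0, 0]}], grip=0.35)

```text
clock: 40.35
position: [635.9, 186.4, 159.1]
ee_rot: [-3.142, 0.001, 1.669]
contact_force: [0.4, 0.6, -0.7]
gripper_width: 55.7
finger_force: 0.0
```

Request:
apply_moves(deltas=[{"linear": [0, 0, -0.1], "delta_rot": [0, 0, 0]}, {"linear": [0, 0, -0.25], "delta_rot": [0, 0, 0]}, {"linear": [0, 0, -0.25], "delta_rot": [0, 0, 0]}, {"linear": [0, 0, -0.25], "delta_rot": [0, 0, 0]}, {"linear": [0, 0, 0], "delta_rot": [0, 0, 0]}, {"linear": [0, 0, 0], "delta_rot": [0, 0, 0]}])

```text
clock: 40.85
position: [636.4, 186.6, 264.3]
ee_rot: [3.137, 0.0, 1.669]
contact_force: [0.7, -0.6, -0.3]
gripper_width: 56.0
finger_force: 0.0
```

```bash
python3 - <<'E'
from meas import *
print(cur()[:3,3]); plugs(names=("scene","wrist")); plugs(box=(590,690,140,240),names=("scene","wrist"),zl=(180,200))
A=mk(downR(95.7),[602.5,11.5,145]); plan(A,vmax=34)
E
```

```text
[636.43907326 186.59927315 264.31123912]
scene px [324. 165.] 85 mean [446.6  -9.8  74.6] ray@76 [447.6  -9.8]
scene px [325. 190.] 92 mean [529.9  -7.9  75.4] ray@76 [530.3  -7.9]
scene px [303. 220.] 75 mean [619.5 -66.4  72.2] ray@76 [621.7 -66.2]
scene px [332. 214.] 99 mean [604.7  10.6  75.3] ray@76 [605.2  10.6]
wrist px [273. 318.] 488 mean [602.1  11.4  75.3] ray@76 [602.2  12. ]
wrist px [122. 317.] 167 mean [439.3  -3.2  75.4] ray@76 [439.7  -2.7]
wrist px [283. 373.] 279 mean [617.9 -66.3  72.1] ray@76 [617.9 -62.4]
scene px [405. 203.] 122 mean [638.8 186.  187.3] ray@76 [574.9 208.4]
wrist px [320. 208.] 1491 mean [635.5 186.5 187.9] ray@76 [639.8 144.9]
rows 7: linear [-0.203, -0.06, 0.137] rot [-0.0001, 0.0001, -0.0001]  (dist 212.0 ang 0.1)
```

Request:
apply_moves(deltas=[{"linear": [-0.203, -0.06, 0.12], "delta_rot": [0, 0, 0]}, {"linear": [-0.203, -0.06, 0.137], "delta_rot": [0, 0, 0]}, {"linear": [-0.203, -0.06, 0.137], "delta_rot": [0, 0, 0]}, {"linear": [-0.203, -0.06, 0.137], "delta_rot": [0, 0, 0]}, {"linear": [-0.203, -0.06, 0.137], "delta_rot": [0, 0, 0]}, {"linear": [-0.203, -0.06, 0.137], "delta_rot": [0, 0, 0]}, {"linear": [-0.203, -0.06, 0.137], "delta_rot": [0, 0, 0]}, {"linear": [0, 0, 0], "delta_rot": [0, 0, 0]}])

```text
clock: 41.72
position: [600.3, 8.4, 144.0]
ee_rot: [-3.136, 0.001, 1.667]
contact_force: [1.1, 0.6, -0.1]
gripper_width: 55.3
finger_force: 0.0
```

Request:
apply_moves(deltas=[{"linear": [0, 0, 0], "delta_rot": [0, 0, 0]}, {"linear": [0, 0, 0], "delta_rot": [0, 0, 0]}])

```text
clock: 41.88
position: [602.6, 12.0, 148.5]
ee_rot: [3.141, 0.001, 1.669]
contact_force: [0.8, 0.4, 1.0]
gripper_width: 55.6
finger_force: 0.0
```

```bash
python3 - <<'E'
from meas import *
print(cur()[:3,3]); plugs(names=("wrist",),box=(490,730,-50,60))
plan(mk(downR(95.7),[603,11.5,48]),vmax=20)
E
```

```text
[602.58685214  11.96185556 148.45031072]
wrist px [319. 209.] 1478 mean [601.8  11.1  75.3] ray@76 [601.8  11.4]
wrist px [201. 226.] 1383 mean [526.9  -8.3  75.4] ray@76 [527.1  -7.9]
rows 6: linear [-0.001, 0.0, 0.14] rot [0.0001, 0.0001, -0.0001]  (dist 100.9 ang 0.1)
```

Request:
apply_moves(deltas=[{"linear": [-0.001, 0, 0.17], "delta_rot": [0, 0, 0]}, {"linear": [-0.001, 0, 0.17], "delta_rot": [0, 0, 0]}, {"linear": [-0.001, 0, 0.17], "delta_rot": [0, 0, 0]}, {"linear": [0, 0, 0.17], "delta_rot": [0, 0, 0]}, {"linear": [0, 0, 0.1], "delta_rot": [0, 0, 0]}, {"linear": [0, 0, 0.06], "delta_rot": [0, 0, 0]}, {"linear": [0, 0, 0], "delta_rot": [0, 0, 0]}])

```text
clock: 42.52
position: [602.4, 11.8, 46.7]
ee_rot: [-3.141, 0.001, 1.67]
contact_force: [0.3, -0.2, -0.6]
gripper_width: 55.8
finger_force: 0.0
```

Request:
apply_moves(deltas=[{"linear": [0, 0, 0], "delta_rot": [0, 0, 0]}, {"linear": [0, 0, 0], "delta_rot": [0, 0, 0]}, {"linear": [0, 0, 0], "delta_rot": [0, 0, 0]}, {"linear": [0, 0, 0], "delta_rot": [0, 0, 0]}, {"linear": [0, 0, 0], "delta_rot": [0, 0, 0]}, {"linear": [0, 0, 0], "delta_rot": [0, 0, 0]}], grip=1, grip_force=60)

```text
clock: 43.02
position: [603.4, 11.3, 49.3]
ee_rot: [3.139, 0.001, 1.669]
contact_force: [-0.9, 0.7, 7.2]
gripper_width: 28.1
finger_force: 59.1
```

Request:
apply_moves(deltas=[{"linear": [0, 0, -0.1], "delta_rot": [0, 0, 0]}, {"linear": [0, 0, -0.3], "delta_rot": [0, 0, 0]}, {"linear": [0, 0, -0.3], "delta_rot": [0, 0, 0]}, {"linear": [0, 0, -0.3], "delta_rot": [0, 0, 0]}, {"linear": [0, 0, -0.3], "delta_rot": [0, 0, 0]}, {"linear": [0, 0, -0.3], "delta_rot": [0, 0, 0]}, {"linear": [0, 0, -0.3], "delta_rot": [0, 0, 0]}, {"linear": [0, 0, -0.1], "delta_rot": [0, 0, 0]}])

```text
clock: 43.68
position: [603.0, 11.4, 295.0]
ee_rot: [3.134, 0.002, 1.669]
contact_force: [0.7, -0.6, 0.4]
gripper_width: 28.4
finger_force: 59.5
```

```bash
python3 - <<'E'
from meas import *
print(cur()[:3,3]); A=mk(downR(95.7),[560,160,290]); plan(A,vmax=34); plan(mk(downR(95.7),[622.7,316.6,245]),A,vmax=34)
E
```

```text
[602.99051923  11.44011195 295.02397356]
rows 5: linear [0.253, -0.047, 0.008] rot [0.0007, 0.0002, -0.0001]  (dist 154.7 ang 0.5)
rows 6: linear [0.208, 0.108, 0.062] rot [0.0, 0.0, 0.0]  (dist 174.6 ang 0.0)
```

Request:
apply_moves(deltas=[{"linear": [0.253, -0.047, 0.008], "delta_rot": [0, 0, 0]}, {"linear": [0.253, -0.047, 0.008], "delta_rot": [0, 0, 0]}, {"linear": [0.253, -0.047, 0.008], "delta_rot": [0, 0, 0]}, {"linear": [0.253, -0.047, 0.008], "delta_rot": [0, 0, 0]}, {"linear": [0.253, -0.047, 0.008], "delta_rot": [0, 0, 0]}])

```text
clock: 44.1
position: [558.8, 160.9, 283.4]
ee_rot: [3.141, 0.001, 1.669]
contact_force: [0.4, 1.0, -0.6]
gripper_width: 28.0
finger_force: 59.5
```

Request:
apply_moves(deltas=[{"linear": [0.208, 0.108, 0.062], "delta_rot": [0, 0, 0]}, {"linear": [0.208, 0.108, 0.062], "delta_rot": [0, 0, 0]}, {"linear": [0.208, 0.108, 0.062], "delta_rot": [0, 0, 0]}, {"linear": [0.208, 0.108, 0.062], "delta_rot": [0, 0, 0]}, {"linear": [0.208, 0.108, 0.062], "delta_rot": [0, 0, 0]}, {"linear": [0.208, 0.108, 0.062], "delta_rot": [0, 0, 0]}, {"linear": [0, 0, 0], "delta_rot": [0, 0, 0]}, {"linear": [0, 0, 0], "delta_rot": [0, 0, 0]}])

```text
clock: 44.77
position: [622.1, 317.3, 237.2]
ee_rot: [-3.14, 0.002, 1.67]
contact_force: [-0.4, 0.6, -0.1]
gripper_width: 28.5
finger_force: 59.7
```

Request:
apply_moves(deltas=[{"linear": [0, 0, 0], "delta_rot": [0, 0, 0]}, {"linear": [0, 0, 0], "delta_rot": [0, 0, 0]}])

```text
clock: 44.93
position: [622.2, 315.6, 239.0]
ee_rot: [3.14, 0.001, 1.668]
contact_force: [0.9, -0.4, -1.0]
gripper_width: 28.3
finger_force: 59.7
```

```bash
python3 - <<'E'
from meas import *
print(cur()[:3,3]); mouths(("wrist",)); plan(mk(downR(95.7),[622.8,316.6,190]),n=4)
E
```

```text
[622.23766507 315.62506723 238.9780487 ]
wrist 1 mouth [636.  185.6] z 137.3 340 res 1.24
wrist 2 mouth [621.9 317.2] z 137.1 1146 res 1.29
wrist 3 mouth [509.7 182.5] z 136.8 569 res 1.07
wrist 4 mouth [496.1 310.5] z 137.0 2101 res 1.18
rows 4: linear [0.002, 0.001, 0.102] rot [0.0002, 0.0001, -0.0002]  (dist 49.1 ang 0.2)
```

Request:
apply_moves(deltas=[{"linear": [0.002, 0, 0.1], "delta_rot": [0, 0, 0]}, {"linear": [0.002, 0, 0.1], "delta_rot": [0, 0, 0]}, {"linear": [0.002, 0, 0.1], "delta_rot": [0, 0, 0]}, {"linear": [0.002, 0, 0.08], "delta_rot": [0, 0, 0]}, {"linear": [0, 0, 0.03], "delta_rot": [0, 0, 0]}, {"linear": [0, 0, 0], "delta_rot": [0, 0, 0]}, {"linear": [0, 0, 0], "delta_rot": [0, 0, 0]}, {"linear": [0, 0, 0], "delta_rot": [0, 0, 0]}])

```text
clock: 45.65
position: [622.5, 317.4, 189.5]
ee_rot: [3.14, 0.001, 1.669]
contact_force: [0.3, -0.6, -0.8]
gripper_width: 28.2
finger_force: 59.7
```

```bash
python3 - <<'E'
from meas import *
print(cur()[:3,3]); plan(mk(downR(95.7),[622.4,316.8,172]),n=3)
E
```

```text
[622.4529044  317.43947889 189.53054667]
rows 3: linear [-0.002, -0.0, 0.049] rot [0.0002, 0.0001, -0.0002]  (dist 17.5 ang 0.1)
```

Request:
apply_moves(deltas=[{"linear": [-0.001, 0, 0.049], "delta_rot": [0, 0, 0]}, {"linear": [-0.001, 0, 0.049], "delta_rot": [0, 0, 0]}, {"linear": [-0.001, 0, 0.049], "delta_rot": [0, 0, 0]}, {"linear": [0, 0, 0], "delta_rot": [0, 0, 0]}, {"linear": [0, 0, 0], "delta_rot": [0, 0, 0]}])

```text
clock: 46.07
position: [622.1, 316.9, 170.5]
ee_rot: [-3.141, 0.001, 1.669]
contact_force: [0.3, 0.6, -0.8]
gripper_width: 28.2
finger_force: 59.7
```

Request:
apply_moves(deltas=[{"linear": [0, 0, 0.025], "delta_rot": [0, 0, 0]}, {"linear": [0, 0, 0.025], "delta_rot": [0, 0, 0]}, {"linear": [0, 0, 0], "delta_rot": [0, 0, 0]}])

```text
clock: 46.32
position: [622.2, 317.0, 164.7]
ee_rot: [3.141, 0.001, 1.669]
contact_force: [1.6, 1.6, -1.7]
gripper_width: 28.2
finger_force: 59.7
```

Request:
apply_moves(deltas=[{"linear": [0, 0, 0.02], "delta_rot": [0, 0, 0]}, {"linear": [0, 0, 0], "delta_rot": [0, 0, 0]}])

```text
clock: 46.48
position: [622.5, 317.1, 163.0]
ee_rot: [3.14, 0.0, 1.669]
contact_force: [1.0, 1.2, 0.2]
gripper_width: 28.0
finger_force: 60.2
```

Request:
apply_moves(deltas=[{"linear": [0, 0, 0.015], "delta_rot": [0, 0, 0]}, {"linear": [0, 0, 0], "delta_rot": [0, 0, 0]}])

```text
clock: 46.65
position: [622.7, 317.4, 162.3]
ee_rot: [3.139, -0.0, 1.669]
contact_force: [2.3, 2.6, 6.7]
gripper_width: 28.2
finger_force: 60.8
```

Request:
apply_moves(deltas=[{"linear": [0, 0, 0.02], "delta_rot": [0, 0, 0]}, {"linear": [0, 0, 0], "delta_rot": [0, 0, 0]}])

```text
clock: 46.82
position: [622.9, 317.6, 161.5]
ee_rot: [3.138, -0.001, 1.669]
contact_force: [-2.0, 1.6, 17.6]
gripper_width: 28.5
finger_force: 61.9
```

Request:
apply_moves(deltas=[{"linear": [0, 0, 0.006], "delta_rot": [0, 0, 0]}, {"linear": [0, 0, 0], "delta_rot": [0, 0, 0]}])

```text
clock: 46.98
position: [623.0, 317.6, 161.4]
ee_rot: [3.137, -0.001, 1.669]
contact_force: [-4.6, 1.7, 22.2]
gripper_width: 28.3
finger_force: 62.4
```

Request:
apply_moves(deltas=[{"linear": [0, 0, 0], "delta_rot": [0, 0, 0]}, {"linear": [0, 0, 0], "delta_rot": [0, 0, 0]}, {"linear": [0, 0, 0], "delta_rot": [0, 0, 0]}, {"linear": [0, 0, 0], "delta_rot": [0, 0, 0]}, {"linear": [0, 0, 0], "delta_rot": [0, 0, 0]}], grip=0.35)

```text
clock: 47.4
position: [622.2, 316.8, 157.4]
ee_rot: [-3.141, 0.001, 1.669]
contact_force: [0.2, -0.1, 0.4]
gripper_width: 55.4
finger_force: 0.0
```

Request:
apply_moves(deltas=[{"linear": [0, 0, -0.1], "delta_rot": [0, 0, 0]}, {"linear": [0, 0, -0.25], "delta_rot": [0, 0, 0]}, {"linear": [0, 0, -0.25], "delta_rot": [0, 0, 0]}, {"linear": [0, 0, -0.25], "delta_rot": [0, 0, 0]}, {"linear": [0, 0, -0.25], "delta_rot": [0, 0, 0]}, {"linear": [0, 0, 0], "delta_rot": [0, 0, 0]}, {"linear": [0, 0, 0], "delta_rot": [0, 0, 0]}])

```text
clock: 47.98
position: [622.6, 317.2, 292.9]
ee_rot: [3.138, -0.0, 1.669]
contact_force: [-0.8, -0.5, -1.1]
gripper_width: 55.6
finger_force: 0.0
```

```bash
python3 - <<'E'
from meas import *
print(cur()[:3,3]); plugs(names=("scene","wrist")); plugs(box=(570,690,140,370),names=("scene","wrist"),zl=(180,200))
A=mk(downR(95.7),[570,180,290]); plan(A,vmax=36); plan(mk(downR(95.7),[528,-7.8,150]),A,vmax=36)
E
```

```text
[622.59129115 317.21653713 292.8603611 ]
scene px [324. 165.] 83 mean [446.8 -10.3  75.3] ray@76 [447.4 -10.3]
scene px [325. 190.] 87 mean [529.3  -7.9  75.4] ray@76 [529.7  -7.9]
scene px [303. 220.] 76 mean [618.7 -66.5  72.5] ray@76 [620.8 -66.3]
wrist px [166. 395.] 28 mean [456.3 -12.4  74.3] ray@76 [457.  -10.4]
scene px [459. 197.] 116 mean [624.9 316.6 187.1] ray@76 [559.5 353.9]
scene px [406. 203.] 119 mean [638.7 186.1 187.5] ray@76 [574.6 208.6]
wrist px [321. 193.] 1249 mean [622.  317.4 187.7] ray@76 [625.9 280.9]
wrist px [321. 342.] 895 mean [635.6 188.  187.4] ray@76 [645.7  92.3]
rows 5: linear [-0.219, -0.109, -0.002] rot [-0.0001, 0.0001, -0.0001]  (dist 146.4 ang 0.1)
rows 7: linear [-0.218, -0.072, 0.167] rot [0.0, 0.0, 0.0]  (dist 238.0 ang 0.0)
```

Request:
apply_moves(deltas=[{"linear": [-0.219, -0.109, -0.002], "delta_rot": [0, 0, 0]}, {"linear": [-0.219, -0.109, -0.002], "delta_rot": [0, 0, 0]}, {"linear": [-0.219, -0.109, -0.002], "delta_rot": [0, 0, 0]}, {"linear": [-0.219, -0.109, -0.002], "delta_rot": [0, 0, 0]}, {"linear": [-0.219, -0.109, -0.002], "delta_rot": [0, 0, 0]}])

```text
clock: 48.6
position: [569.1, 178.7, 290.0]
ee_rot: [-3.14, 0.001, 1.669]
contact_force: [0.1, -0.4, 1.0]
gripper_width: 55.1
finger_force: 0.0
```

Request:
apply_moves(deltas=[{"linear": [-0.218, -0.072, 0.167], "delta_rot": [0, 0, 0]}, {"linear": [-0.218, -0.072, 0.167], "delta_rot": [0, 0, 0]}, {"linear": [-0.218, -0.072, 0.167], "delta_rot": [0, 0, 0]}, {"linear": [-0.218, -0.072, 0.167], "delta_rot": [0, 0, 0]}, {"linear": [-0.218, -0.072, 0.167], "delta_rot": [0, 0, 0]}, {"linear": [-0.218, -0.072, 0.167], "delta_rot": [0, 0, 0]}, {"linear": [-0.218, -0.072, 0.14], "delta_rot": [0, 0, 0]}, {"linear": [0, 0, 0], "delta_rot": [0, 0, 0]}])

```text
clock: 49.27
position: [525.3, -11.6, 149.7]
ee_rot: [-3.136, 0.001, 1.667]
contact_force: [-0.7, 0.8, -0.7]
gripper_width: 55.6
finger_force: 0.0
```

Request:
apply_moves(deltas=[{"linear": [0, 0, 0], "delta_rot": [0, 0, 0]}, {"linear": [0, 0, 0], "delta_rot": [0, 0, 0]}])

```text
clock: 49.43
position: [527.9, -8.2, 154.3]
ee_rot: [3.141, 0.001, 1.669]
contact_force: [-0.8, 0.1, 0.4]
gripper_width: 55.5
finger_force: 0.0
```

```bash
python3 - <<'E'
from meas import *
print(cur()[:3,3]); plugs(names=("wrist",),box=(400,730,-50,60))
plan(mk(downR(95.7),[527.8,-7.6,48]),n=6)
E
```

```text
[527.91624988  -8.2039176  154.28052935]
wrist px [192. 194.] 1659 mean [444.5  -9.3  74.9] ray@76 [444.8  -8.9]
wrist px [318. 203.] 1562 mean [526.6  -7.4  75. ] ray@76 [526.6  -7. ]
rows 6: linear [0.0, -0.001, 0.148] rot [0.0001, 0.0001, -0.0001]  (dist 106.7 ang 0.1)
```

Request:
apply_moves(deltas=[{"linear": [0, -0.001, 0.18], "delta_rot": [0, 0, 0]}, {"linear": [0, -0.001, 0.18], "delta_rot": [0, 0, 0]}, {"linear": [0.003, -0.001, 0.18], "delta_rot": [0, 0, 0]}, {"linear": [0.003, 0, 0.18], "delta_rot": [0, 0, 0]}, {"linear": [0, 0, 0.11], "delta_rot": [0, 0, 0]}, {"linear": [0, 0, 0.058], "delta_rot": [0, 0, 0]}, {"linear": [0, 0, 0], "delta_rot": [0, 0, 0]}])

```text
clock: 50.07
position: [527.3, -7.3, 46.8]
ee_rot: [-3.141, 0.001, 1.67]
contact_force: [-0.4, -0.5, -1.1]
gripper_width: 55.8
finger_force: 0.0
```

Request:
apply_moves(deltas=[{"linear": [0, 0, 0], "delta_rot": [0, 0, 0]}, {"linear": [0, 0, 0], "delta_rot": [0, 0, 0]}, {"linear": [0, 0, 0], "delta_rot": [0, 0, 0]}, {"linear": [0, 0, 0], "delta_rot": [0, 0, 0]}, {"linear": [0, 0, 0], "delta_rot": [0, 0, 0]}, {"linear": [0, 0, 0], "delta_rot": [0, 0, 0]}], grip=1, grip_force=60)

```text
clock: 50.57
position: [528.3, -7.8, 49.2]
ee_rot: [3.139, 0.001, 1.669]
contact_force: [-1.3, 0.8, 7.0]
gripper_width: 28.5
finger_force: 59.0
```

Request:
apply_moves(deltas=[{"linear": [0, 0, -0.1], "delta_rot": [0, 0, 0]}, {"linear": [0, 0, -0.3], "delta_rot": [0, 0, 0]}, {"linear": [0, 0, -0.3], "delta_rot": [0, 0, 0]}, {"linear": [0, 0, -0.3], "delta_rot": [0, 0, 0]}, {"linear": [0, 0, -0.3], "delta_rot": [0, 0, 0]}, {"linear": [0, 0, -0.3], "delta_rot": [0, 0, 0]}, {"linear": [0, 0, 0], "delta_rot": [0, 0, 0]}])

```text
clock: 51.15
position: [528.8, -7.8, 248.7]
ee_rot: [3.131, 0.002, 1.669]
contact_force: [0.3, -0.5, -0.3]
gripper_width: 28.5
finger_force: 59.6
```

```bash
python3 - <<'E'
from meas import *
print(cur()[:3,3]); A=mk(downR(95.7),[510.2,181.8,225]); plan(A,vmax=34)
E
```

```text
[528.84500378  -7.78005662 248.66143727]
rows 6: linear [0.265, -0.0, 0.032] rot [0.0008, 0.0002, -0.0001]  (dist 192.0 ang 0.6)
```

Request:
apply_moves(deltas=[{"linear": [0.265, 0, 0.02], "delta_rot": [0, 0, 0]}, {"linear": [0.265, 0, 0.02], "delta_rot": [0, 0, 0]}, {"linear": [0.265, 0, 0.02], "delta_rot": [0, 0, 0]}, {"linear": [0.265, 0, 0.02], "delta_rot": [0, 0, 0]}, {"linear": [0.265, 0, 0.02], "delta_rot": [0, 0, 0]}, {"linear": [0.265, 0, 0.02], "delta_rot": [0, 0, 0]}, {"linear": [0, 0, 0], "delta_rot": [0, 0, 0]}, {"linear": [0, 0, 0], "delta_rot": [0, 0, 0]}])

```text
clock: 51.82
position: [508.3, 183.4, 225.7]
ee_rot: [3.141, 0.001, 1.672]
contact_force: [0.2, -0.6, -1.2]
gripper_width: 28.1
finger_force: 59.6
```

Request:
apply_moves(deltas=[{"linear": [0, 0, 0], "delta_rot": [0, 0, 0]}, {"linear": [0, 0, 0], "delta_rot": [0, 0, 0]}])

```text
clock: 51.98
position: [508.8, 181.4, 225.6]
ee_rot: [3.141, 0.001, 1.668]
contact_force: [0.8, 0.3, -1.9]
gripper_width: 28.3
finger_force: 59.6
```

```bash
python3 - <<'E'
from meas import *
print(cur()[:3,3]); mouths(("wrist",)); plan(mk(downR(95.7),[510.1,181.6,190]),n=4)
E
```

```text
[508.8436404  181.41596319 225.63799459]
wrist 1 mouth [635.6 186.1] z 137.0 1347 res 1.57
wrist 2 mouth [621.9 316.3] z 137.0 1106 res 1.51
wrist 3 mouth [508.3 181.5] z 137.1 1203 res 1.32
wrist 4 mouth [494.7 309.7] z 137.0 1147 res 1.26
rows 4: linear [0.0, 0.003, 0.074] rot [0.0001, 0.0001, -0.0003]  (dist 35.6 ang 0.2)
```

Request:
apply_moves(deltas=[{"linear": [0, 0.002, 0.075], "delta_rot": [0, 0, 0]}, {"linear": [0, 0.002, 0.075], "delta_rot": [0, 0, 0]}, {"linear": [0, 0.002, 0.075], "delta_rot": [0, 0, 0]}, {"linear": [0, 0.002, 0.07], "delta_rot": [0, 0, 0]}, {"linear": [0, 0, 0], "delta_rot": [0, 0, 0]}, {"linear": [0, 0, 0], "delta_rot": [0, 0, 0]}, {"linear": [0, 0, 0], "delta_rot": [0, 0, 0]}])

```text
clock: 52.62
position: [509.8, 182.3, 189.9]
ee_rot: [3.141, 0.001, 1.669]
contact_force: [-0.7, 0.1, -0.5]
gripper_width: 28.1
finger_force: 59.6
```

```bash
python3 - <<'E'
from meas import *
print(cur()[:3,3]); plan(mk(downR(95.7),[509.8,181.6,171]),n=3)
E
```

```text
[509.76149096 182.28993004 189.91562283]
rows 3: linear [-0.002, -0.0, 0.053] rot [0.0001, 0.0001, -0.0002]  (dist 18.9 ang 0.1)
```

Request:
apply_moves(deltas=[{"linear": [-0.001, 0, 0.05], "delta_rot": [0, 0, 0]}, {"linear": [-0.001, 0, 0.05], "delta_rot": [0, 0, 0]}, {"linear": [-0.001, 0, 0.05], "delta_rot": [0, 0, 0]}, {"linear": [0, 0, 0], "delta_rot": [0, 0, 0]}, {"linear": [0, 0, 0], "delta_rot": [0, 0, 0]}])

```text
clock: 53.03
position: [509.5, 181.8, 171.2]
ee_rot: [-3.141, 0.001, 1.669]
contact_force: [-0.4, 0.5, -0.1]
gripper_width: 28.1
finger_force: 59.6
```

Request:
apply_moves(deltas=[{"linear": [0, 0, 0.025], "delta_rot": [0, 0, 0]}, {"linear": [0, 0, 0.025], "delta_rot": [0, 0, 0]}, {"linear": [0, 0, 0], "delta_rot": [0, 0, 0]}])

```text
clock: 53.28
position: [509.5, 181.9, 165.2]
ee_rot: [-3.142, 0.001, 1.669]
contact_force: [-0.5, 0.6, -1.7]
gripper_width: 28.5
finger_force: 59.5
```

Request:
apply_moves(deltas=[{"linear": [0, 0, 0.015], "delta_rot": [0, 0, 0]}, {"linear": [0, 0, 0], "delta_rot": [0, 0, 0]}])

```text
clock: 53.45
position: [509.6, 181.9, 163.8]
ee_rot: [3.141, 0.001, 1.669]
contact_force: [-1.4, 1.0, -0.5]
gripper_width: 28.0
finger_force: 59.6
```

Request:
apply_moves(deltas=[{"linear": [0, 0, 0.015], "delta_rot": [0, 0, 0]}, {"linear": [0, 0, 0], "delta_rot": [0, 0, 0]}])

```text
clock: 53.62
position: [509.8, 182.0, 162.5]
ee_rot: [3.141, 0.001, 1.669]
contact_force: [-2.0, 0.0, 3.2]
gripper_width: 28.2
finger_force: 60.1
```

Request:
apply_moves(deltas=[{"linear": [0, 0, 0.02], "delta_rot": [0, 0, 0]}, {"linear": [0, 0, 0], "delta_rot": [0, 0, 0]}])

```text
clock: 53.78
position: [510.3, 182.2, 161.7]
ee_rot: [3.139, 0.0, 1.669]
contact_force: [-5.3, -0.0, 15.2]
gripper_width: 28.4
finger_force: 61.5
```

Request:
apply_moves(deltas=[{"linear": [0, 0, 0.01], "delta_rot": [0, 0, 0]}, {"linear": [0, 0, 0], "delta_rot": [0, 0, 0]}])

```text
clock: 53.95
position: [510.5, 182.3, 161.6]
ee_rot: [3.137, -0.0, 1.669]
contact_force: [-7.5, -0.2, 24.8]
gripper_width: 28.1
finger_force: 62.4
```

Request:
apply_moves(deltas=[{"linear": [0, 0, 0], "delta_rot": [0, 0, 0]}, {"linear": [0, 0, 0], "delta_rot": [0, 0, 0]}, {"linear": [0, 0, 0], "delta_rot": [0, 0, 0]}, {"linear": [0, 0, 0], "delta_rot": [0, 0, 0]}, {"linear": [0, 0, 0], "delta_rot": [0, 0, 0]}], grip=0.35)

```text
clock: 54.37
position: [509.7, 181.8, 158.2]
ee_rot: [3.141, 0.001, 1.669]
contact_force: [-1.1, -0.5, -0.4]
gripper_width: 55.4
finger_force: 0.0
```

Request:
apply_moves(deltas=[{"linear": [0, 0, -0.1], "delta_rot": [0, 0, 0]}, {"linear": [0, 0, -0.25], "delta_rot": [0, 0, 0]}, {"linear": [0, 0, -0.25], "delta_rot": [0, 0, 0]}, {"linear": [0, 0, -0.25], "delta_rot": [0, 0, 0]}, {"linear": [0, 0, 0], "delta_rot": [0, 0, 0]}, {"linear": [0, 0, 0], "delta_rot": [0, 0, 0]}])

```text
clock: 54.87
position: [510.2, 182.1, 263.1]
ee_rot: [3.138, 0.0, 1.669]
contact_force: [0.2, 0.3, -1.0]
gripper_width: 55.4
finger_force: 0.0
```

```bash
python3 - <<'E'
from meas import *
print(cur()[:3,3]); plugs(names=("scene","wrist")); plugs(box=(460,690,140,370),names=("scene","wrist"),zl=(180,200))
plan(mk(downR(95.7),[446,-9,155]),vmax=36)
E
```

```text
[510.18306011 182.13091425 263.07415139]
scene px [324. 165.] 81 mean [447.  -10.   75.5] ray@76 [447.3 -10.1]
scene px [303. 219.] 79 mean [618.1 -66.5  72.6] ray@76 [620.2 -66.4]
wrist px [251. 331.] 126 mean [452.6 -11.5  75.3] ray@76 [452.7 -10.9]
wrist px [371. 378.] 149 mean [594.9 -67.4  71.9] ray@76 [593.7 -63.3]
scene px [398. 160.] 107 mean [511.4 181.  187.3] ray@76 [433.  202.9]
scene px [459. 197.] 117 mean [625.  316.3 187.4] ray@76 [559.5 353.6]
scene px [405. 203.] 116 mean [638.5 186.  187.4] ray@76 [574.4 208.5]
wrist px [555.   8.] 747 mean [622.5 307.8 187.6] ray@76 [685.9 331.8]
wrist px [318. 208.] 1472 mean [508.  181.6 187.7] ray@76 [511.7 139.8]
wrist px [516. 220.] 1501 mean [635.1 186.5 187.8] ray@76 [705.3 147.2]
rows 7: linear [-0.219, -0.097, 0.125] rot [-0.0001, 0.0001, -0.0001]  (dist 226.6 ang 0.1)
```

Request:
apply_moves(deltas=[{"linear": [-0.219, -0.097, 0.11], "delta_rot": [0, 0, 0]}, {"linear": [-0.219, -0.097, 0.125], "delta_rot": [0, 0, 0]}, {"linear": [-0.219, -0.097, 0.125], "delta_rot": [0, 0, 0]}, {"linear": [-0.219, -0.097, 0.125], "delta_rot": [0, 0, 0]}, {"linear": [-0.219, -0.097, 0.125], "delta_rot": [0, 0, 0]}, {"linear": [-0.219, -0.097, 0.125], "delta_rot": [0, 0, 0]}, {"linear": [-0.219, -0.097, 0.125], "delta_rot": [0, 0, 0]}, {"linear": [0, 0, 0], "delta_rot": [0, 0, 0]}])

```text
clock: 55.73
position: [444.2, -12.2, 153.8]
ee_rot: [-3.137, 0.001, 1.667]
contact_force: [-1.4, -0.0, 0.3]
gripper_width: 55.3
finger_force: 0.0
```

Request:
apply_moves(deltas=[{"linear": [0, 0, 0], "delta_rot": [0, 0, 0]}, {"linear": [0, 0, 0], "delta_rot": [0, 0, 0]}])

```text
clock: 55.9
position: [446.7, -9.0, 157.4]
ee_rot: [3.141, 0.001, 1.668]
contact_force: [0.2, 0.1, 0.3]
gripper_width: 55.5
finger_force: 0.0
```

```bash
python3 - <<'E'
from meas import *
print(cur()[:3,3]); plugs(names=("wrist",),box=(400,730,-50,60))
plan(mk(downR(95.7),[445.5,-9.4,48]),n=6)
E
```

```text
[446.73990163  -8.99356498 157.44074255]
wrist px [315. 203.] 1522 mean [443.2  -9.2  75.1] ray@76 [443.2  -8.8]
rows 6: linear [-0.001, -0.002, 0.152] rot [0.0001, 0.0001, -0.0001]  (dist 109.7 ang 0.1)
```

Request:
apply_moves(deltas=[{"linear": [0, -0.004, 0.18], "delta_rot": [0, 0, 0]}, {"linear": [0, -0.004, 0.18], "delta_rot": [0, 0, 0]}, {"linear": [0, -0.004, 0.18], "delta_rot": [0, 0, 0]}, {"linear": [0, -0.004, 0.18], "delta_rot": [0, 0, 0]}, {"linear": [0, 0, 0.12], "delta_rot": [0, 0, 0]}, {"linear": [0, 0, 0.072], "delta_rot": [0, 0, 0]}, {"linear": [0, 0, 0], "delta_rot": [0, 0, 0]}])

```text
clock: 56.53
position: [444.4, -8.7, 46.7]
ee_rot: [-3.14, 0.0, 1.67]
contact_force: [0.7, -0.5, -0.7]
gripper_width: 55.5
finger_force: 0.0
```

Request:
apply_moves(deltas=[{"linear": [0, 0, 0], "delta_rot": [0, 0, 0]}, {"linear": [0, 0, 0], "delta_rot": [0, 0, 0]}, {"linear": [0, 0, 0], "delta_rot": [0, 0, 0]}, {"linear": [0, 0, 0], "delta_rot": [0, 0, 0]}, {"linear": [0, 0, 0], "delta_rot": [0, 0, 0]}, {"linear": [0, 0, 0], "delta_rot": [0, 0, 0]}], grip=1, grip_force=60)

```text
clock: 57.03
position: [445.6, -9.4, 49.3]
ee_rot: [3.139, 0.001, 1.669]
contact_force: [-0.3, 0.7, 7.7]
gripper_width: 28.4
finger_force: 59.0
```

Request:
apply_moves(deltas=[{"linear": [0, 0, -0.1], "delta_rot": [0, 0, 0]}, {"linear": [0, 0, -0.3], "delta_rot": [0, 0, 0]}, {"linear": [0, 0, -0.3], "delta_rot": [0, 0, 0]}, {"linear": [0, 0, -0.3], "delta_rot": [0, 0, 0]}, {"linear": [0, 0, -0.3], "delta_rot": [0, 0, 0]}, {"linear": [0, 0, -0.3], "delta_rot": [0, 0, 0]}, {"linear": [0, 0, -0.3], "delta_rot": [0, 0, 0]}, {"linear": [0, 0, -0.1], "delta_rot": [0, 0, 0]}])

```text
clock: 57.7
position: [445.0, -9.3, 294.5]
ee_rot: [3.135, 0.002, 1.669]
contact_force: [0.4, -0.1, -0.1]
gripper_width: 28.3
finger_force: 59.5
```

```bash
python3 - <<'E'
from meas import *
print(cur()[:3,3]); A=mk(downR(95.7),[420,160,290]); plan(A,vmax=34); plan(mk(downR(95.7),[496.5,309.8,235]),A,vmax=34)
E
```

```text
[445.01447796  -9.31923632 294.54949461]
rows 6: linear [0.237, -0.011, 0.006] rot [0.0006, 0.0002, -0.0001]  (dist 171.2 ang 0.4)
rows 6: linear [0.196, 0.126, 0.076] rot [0.0, 0.0, 0.0]  (dist 177.0 ang 0.0)
```

Request:
apply_moves(deltas=[{"linear": [0.237, -0.011, 0.006], "delta_rot": [0, 0, 0]}, {"linear": [0.237, -0.011, 0.006], "delta_rot": [0, 0, 0]}, {"linear": [0.237, -0.011, 0.006], "delta_rot": [0, 0, 0]}, {"linear": [0.237, -0.011, 0.006], "delta_rot": [0, 0, 0]}, {"linear": [0.237, -0.011, 0.006], "delta_rot": [0, 0, 0]}, {"linear": [0.237, -0.011, 0.006], "delta_rot": [0, 0, 0]}])

```text
clock: 58.2
position: [419.3, 161.0, 284.1]
ee_rot: [3.141, 0.001, 1.669]
contact_force: [0.1, -0.3, -0.5]
gripper_width: 28.1
finger_force: 59.5
```

Request:
apply_moves(deltas=[{"linear": [0.196, 0.126, 0.07], "delta_rot": [0, 0, 0]}, {"linear": [0.196, 0.126, 0.07], "delta_rot": [0, 0, 0]}, {"linear": [0.196, 0.126, 0.07], "delta_rot": [0, 0, 0]}, {"linear": [0.196, 0.126, 0.07], "delta_rot": [0, 0, 0]}, {"linear": [0.196, 0.126, 0.07], "delta_rot": [0, 0, 0]}, {"linear": [0.196, 0.126, 0.07], "delta_rot": [0, 0, 0]}, {"linear": [0, 0, 0], "delta_rot": [0, 0, 0]}, {"linear": [0, 0, 0], "delta_rot": [0, 0, 0]}])

```text
clock: 58.87
position: [496.4, 309.7, 232.2]
ee_rot: [-3.14, 0.002, 1.67]
contact_force: [-0.6, -1.1, -2.9]
gripper_width: 28.5
finger_force: 59.6
```

Request:
apply_moves(deltas=[{"linear": [0, 0, 0], "delta_rot": [0, 0, 0]}, {"linear": [0, 0, 0], "delta_rot": [0, 0, 0]}, {"linear": [0, 0, 0], "delta_rot": [0, 0, 0]}])

```text
clock: 59.12
position: [496.5, 308.4, 234.0]
ee_rot: [3.14, 0.0, 1.668]
contact_force: [0.7, -0.3, -0.5]
gripper_width: 28.4
finger_force: 59.6
```

```bash
python3 - <<'E'
from meas import *
print(cur()[:3,3]); mouths(("wrist",)); plan(mk(downR(95.7),[496.5,309.8,190]),n=4)
E
```

```text
[496.46430248 308.40570405 234.04318936]
wrist 1 mouth [634.9 187.4] z 136.9 280 res 1.12
wrist 2 mouth [621.8 317. ] z 137.1 1242 res 1.6
wrist 3 mouth [508.4 180.8] z 137.3 365 res 1.31
wrist 4 mouth [494.8 310.3] z 137.1 1204 res 1.3
rows 4: linear [0.003, 0.0, 0.091] rot [0.0002, 0.0001, -0.0002]  (dist 43.9 ang 0.1)
```

Request:
apply_moves(deltas=[{"linear": [0.003, 0, 0.09], "delta_rot": [0, 0, 0]}, {"linear": [0.003, 0, 0.09], "delta_rot": [0, 0, 0]}, {"linear": [0.003, 0, 0.09], "delta_rot": [0, 0, 0]}, {"linear": [0.003, 0, 0.06], "delta_rot": [0, 0, 0]}, {"linear": [0, 0, 0.035], "delta_rot": [0, 0, 0]}, {"linear": [0, 0, 0], "delta_rot": [0, 0, 0]}, {"linear": [0, 0, 0], "delta_rot": [0, 0, 0]}, {"linear": [0, 0, 0], "delta_rot": [0, 0, 0]}])

```text
clock: 59.83
position: [496.6, 310.6, 189.7]
ee_rot: [3.141, 0.001, 1.669]
contact_force: [0.3, -0.3, -0.9]
gripper_width: 28.5
finger_force: 59.6
```

```bash
python3 - <<'E'
from meas import *
print(cur()[:3,3]); plan(mk(downR(95.7),[496.3,309.9,171]),n=3)
E
```

```text
[496.5773686  310.58324245 189.73014318]
rows 3: linear [-0.002, -0.001, 0.052] rot [0.0002, 0.0001, -0.0002]  (dist 18.7 ang 0.1)
```

Request:
apply_moves(deltas=[{"linear": [-0.001, -0.001, 0.05], "delta_rot": [0, 0, 0]}, {"linear": [-0.001, -0.001, 0.05], "delta_rot": [0, 0, 0]}, {"linear": [-0.001, 0, 0.05], "delta_rot": [0, 0, 0]}, {"linear": [0, 0, 0], "delta_rot": [0, 0, 0]}, {"linear": [0, 0, 0], "delta_rot": [0, 0, 0]}])

```text
clock: 60.25
position: [496.1, 310.0, 170.7]
ee_rot: [-3.141, 0.001, 1.669]
contact_force: [0.7, -0.7, -1.5]
gripper_width: 28.4
finger_force: 59.6
```

Request:
apply_moves(deltas=[{"linear": [0, 0, 0.025], "delta_rot": [0, 0, 0]}, {"linear": [0, 0, 0.025], "delta_rot": [0, 0, 0]}, {"linear": [0, 0, 0], "delta_rot": [0, 0, 0]}])

```text
clock: 60.5
position: [496.1, 310.1, 164.8]
ee_rot: [3.141, 0.001, 1.669]
contact_force: [-0.2, 1.9, -1.6]
gripper_width: 28.3
finger_force: 59.6
```

Request:
apply_moves(deltas=[{"linear": [0, 0, 0.015], "delta_rot": [0, 0, 0]}, {"linear": [0, 0, 0], "delta_rot": [0, 0, 0]}])

```text
clock: 60.67
position: [496.3, 310.2, 163.5]
ee_rot: [3.141, 0.001, 1.669]
contact_force: [-1.0, 1.6, -0.6]
gripper_width: 28.4
finger_force: 59.8
```

Request:
apply_moves(deltas=[{"linear": [0, 0, 0.015], "delta_rot": [0, 0, 0]}, {"linear": [0, 0, 0], "delta_rot": [0, 0, 0]}])

```text
clock: 60.83
position: [496.4, 310.4, 162.5]
ee_rot: [3.14, -0.0, 1.669]
contact_force: [-0.4, 2.0, 5.0]
gripper_width: 28.3
finger_force: 60.6
```

Request:
apply_moves(deltas=[{"linear": [0, 0, 0.02], "delta_rot": [0, 0, 0]}, {"linear": [0, 0, 0], "delta_rot": [0, 0, 0]}])

```text
clock: 61.0
position: [496.7, 310.8, 161.5]
ee_rot: [3.139, -0.001, 1.669]
contact_force: [-5.5, 1.7, 16.7]
gripper_width: 28.1
finger_force: 61.9
```

Request:
apply_moves(deltas=[{"linear": [0, 0, 0.008], "delta_rot": [0, 0, 0]}, {"linear": [0, 0, 0], "delta_rot": [0, 0, 0]}])

```text
clock: 61.17
position: [496.8, 310.9, 161.4]
ee_rot: [3.138, -0.001, 1.669]
contact_force: [-6.5, 1.7, 24.0]
gripper_width: 28.0
finger_force: 62.5
```

Request:
apply_moves(deltas=[{"linear": [0, 0, 0], "delta_rot": [0, 0, 0]}, {"linear": [0, 0, 0], "delta_rot": [0, 0, 0]}, {"linear": [0, 0, 0], "delta_rot": [0, 0, 0]}, {"linear": [0, 0, 0], "delta_rot": [0, 0, 0]}, {"linear": [0, 0, 0], "delta_rot": [0, 0, 0]}], grip=0.35)

```text
clock: 61.58
position: [496.2, 310.0, 158.0]
ee_rot: [3.141, 0.001, 1.669]
contact_force: [0.1, -0.0, 0.4]
gripper_width: 55.5
finger_force: 0.0
```

Request:
apply_moves(deltas=[{"linear": [0, 0, -0.1], "delta_rot": [0, 0, 0]}, {"linear": [0, 0, -0.25], "delta_rot": [0, 0, 0]}, {"linear": [0, 0, -0.25], "delta_rot": [0, 0, 0]}, {"linear": [0, 0, -0.25], "delta_rot": [0, 0, 0]}, {"linear": [0, 0, -0.25], "delta_rot": [0, 0, 0]}, {"linear": [-0.2, -0.15, -0.1], "delta_rot": [0, 0, 0]}, {"linear": [-0.2, -0.15, 0], "delta_rot": [0, 0, 0]}])

```text
clock: 62.17
position: [465.3, 259.0, 306.4]
ee_rot: [3.137, -0.001, 1.67]
contact_force: [1.2, -0.8, 0.2]
gripper_width: 55.3
finger_force: 0.0
```

Request:
apply_moves(deltas=[{"linear": [-0.25, -0.15, 0], "delta_rot": [0, 0, 0]}, {"linear": [-0.25, -0.15, 0], "delta_rot": [0, 0, 0]}, {"linear": [-0.25, -0.1, 0], "delta_rot": [0, 0, 0]}, {"linear": [-0.25, 0, 0], "delta_rot": [0, 0, 0]}, {"linear": [0, 0, 0], "delta_rot": [0, 0, 0]}, {"linear": [0, 0, 0], "delta_rot": [0, 0, 0]}])

```text
clock: 62.67
position: [429.0, 133.7, 303.6]
ee_rot: [3.14, 0.001, 1.667]
contact_force: [-0.2, 0.3, -0.7]
gripper_width: 55.9
finger_force: 0.0
```

```bash
python3 - <<'E'
from meas import *
print(state()["clock"],cur()[:3,3]); plugs(box=(460,690,140,370),names=("scene","top"),zl=(175,200))
for i,c in SLOT.items():
    P=held(22,132,c,names=("scene",))[0]; x,z0,e=axisfit(P,c); print(i,x[:2].round(1),"lean",np.rad2deg(x[2:]).round(1))
s=snapshot("scene"); cv2.imwrite("pics/f.png",cv2.resize(s["frame"][130:290,340:500],(600,600),interpolation=cv2.INTER_CUBIC)); cv2.imwrite("pics/f2.png",s["frame"])
E
```

```text
62.6667 [429.00189107 133.70148465 303.55597117]
scene px [448. 156.] 115 mean [499.1 308.9 186.1] ray@76 [420.3 344.9]
scene px [398. 161.] 121 mean [512.7 181.  186.2] ray@76 [435.2 202.7]
scene px [458. 198.] 133 mean [626.2 315.8 186. ] ray@76 [561.6 352.6]
scene px [405. 204.] 129 mean [639.6 185.9 186.5] ray@76 [576.2 208.2]
top px [161. 169.] 68 mean [628.2 318.4 188.1] ray@76 [668.7 364.8]
1 [635.8 186.8] lean [ 0.1 -0.1]
2 [622.2 317.7] lean [-0.1 -0. ]
3 [508.3 182.1] lean [ 0.3 -0. ]
4 [494.8 310.7] lean [ 0.1 -0.2]
```

View pics/f.png

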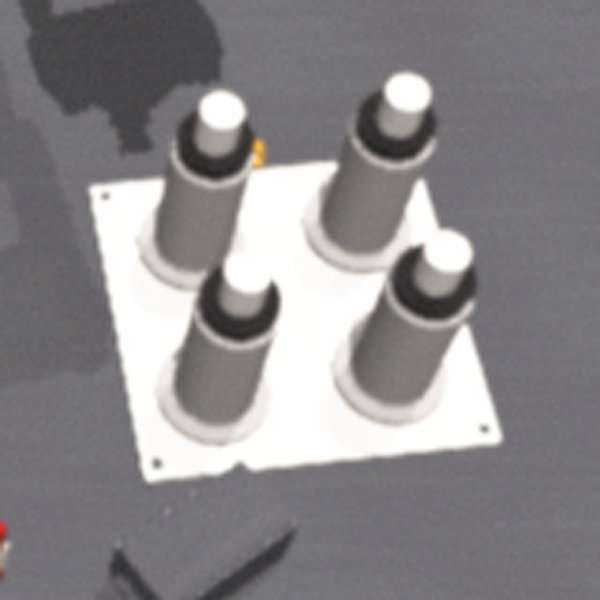

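View pics/f2.png

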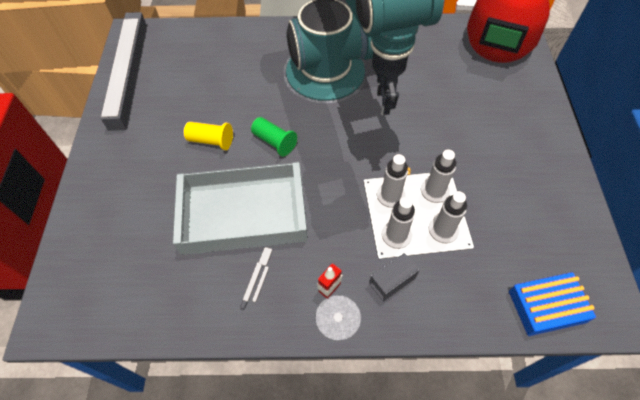

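The final views show all four stubs upright on the plate, leaning less than 0.5°. A plug sits straight in each mouth (knobs at (398,161), (448,156), (405,204) and (458,198)), the bystanders are where they started, and the robot is clear.

```bash
python3 -c "
from workcell import hand_in; print(hand_in())"
```

```text
the job is handed in; nothing more can be done
None
```

I handed the job in at about 63 s on the robot's clock: all four stubs stand upright on the purge plate with a plug lodged straight in each mouth, and the offcut, oil can and pliers were left alone.

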